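# Brush out the casting moulds and rack the scrapers

## Robot

A 6-joint arm with a two-finger parallel gripper is mounted at the origin on the work surface. World frame = base frame: x ahead of the robot, y to its left, z up, the work surface at z = 0. Lengths are in m, angles in rad, forces in N, time in s.
With the tool pointing down it reaches from about 0.35 to 0.775 m from the base axis. Payload 7.3 kg.
Tool frame: the origin (TCP) lies at the very end of the fingers, on their centre line; the grasp point (between the pads) lies 19 mm behind it (robot.hold_point_z is the distance from the TCP to the grasp point, in m); z points along the fingers, y is the direction in which the jaws open and shut (so a half turn about z gives the same grasp; the last joint's range is limited). The gripper opens to 92 mm and grips with 3 to 60 N. Pads are 19 mm wide; open, the fingers measure 130 mm over their backs; the gripper's body (75 mm by 190 mm) begins 47 mm behind the grasp point.
Start: joints at [-1.304, 0.342, 1.524, -0, 1.275, -0.146], TCP at [0.211, -0.481, 0.188] pointing down, gripper open.
Joint ranges: [-2.53, 2.53], [-0.77, 2.02], [0.04, 2.7], [-1, 4.14], [0.28, 2.66], [-3.11, 3.11]. Speed limits (rad/s): [2.57, 2.57, 3.14, 3.14, 3.14, 3.14].

## Interface

Orientations are given as [roll, pitch, yaw] about the fixed x, y, z axes, in that order (R = Rz(yaw) Ry(pitch) Rx(roll)).
In Python, from cell import monitor, viewer, robot gives the robot as it stands.
- The arm moves only by the tool move_arm, never from a script. Its argument "deltas" is a list of rows, each an object of numbers: "x", "y", "z": the shift along the tool's x, y, z in m; "wx", "wy", "wz": the turn, a rotation vector about the tool's x, y, z in degrees; "hand": the opening, from 0 (shut) to 1 (fully open). In form: [{"x": .., "y": .., "z": .., "wx": .., "wy": .., "wz": .., "hand": ..}, ...]. A call has 1 to 8 rows; each row is the pose to reach, as a shift and turn from the pose commanded when the call began, along the tool's axes at that moment; what a row does not reach only later rows make up. A row lasts 1/8 s, in which the tool goes at most 62.5 mm and 10.7 degrees, less where a joint would pass 70% of its speed; a pose out of reach is approached as far as the arm can. A call with a gripper value outside its range is refused whole. The fingers move at their own pace and stop on an object; "grip_force" is the grip in N (left out, the last holds). Time passes only in rows, so rows that repeat a pose let the fingers close. It gives the time, the measured TCP pose, the force and the opening at its end, in the units of the state.
- monitor.observe(): the state, without advancing time (a new reading comes with each control period).
- viewer.read_camera(name): name is "scene" or "top"; returns the picture (480x640x3 uint8, red, green, blue); there is no depth.
- viewer.camera_params(name): a dict with "camera_matrix" (3x3 intrinsics, pixels), "R" (3x3) and "t" (3): a world point X has camera coordinates R X + t. Camera axes: x right, y down, z forward; pixel columns grow to the right and rows downward; lengths in m; the calibration is good to about 2 mm. A picture is of the moment at which its call begins. camera_params takes no time and is no camera call.
- robot.hand_in(): hands the job in, once; it reports no verdict.
The state is a dict: "time": time; "qpos": joint angles; "qvel": joint speeds; "joint_efforts": joint torques, N m; "tool_pos": TCP position; "tool_rot": TCP orientation; "contact_force": force on the tool from outside, world axes, zero at the start; "torque": the same for the moment, N m; "opening": finger opening in m.
Only numpy, scipy, OpenCV 4.12 (cv2) and the standard library are available. Lean on these libraries where they do the work, as an engineer would, in place of code of your own. Each camera call takes 0.05 s, during which the arm holds its last target. There are 200 camera calls.

## Task

Clean up the casting bench: take the long brush from its stand and brush out every plaster mould, palest clay first (white-ringed, then grey, then red-brown; one may be missing), running the brush right down to the mould's floor, up until its lower end is nearly at the rim, and down to the floor again, and then hang the brush back in the stand's fork. Slide every scraper that lies on the bench, blade first and flat, fully home into a slot of its own in the scraper rack (brushing and racking may be done in either order), and let go of it. Leave the moulds standing upright, and do not push the other things on the bench about.

Things in the scene. Friction and masses are not known exactly. Their poses are not given: they have to be found in the camera images.
- mould_white: Loose plaster mould, 1.3 kg, stays on the bench (may be absent): off-white block 110 x 110 x 110 mm, green strap round it, white clay ring round the mouth of its bore. Bore: round, upright, central, 72 mm wide, open at the top, 95 mm deep (floor 15 mm above the underside). Origin: centre of the underside; z up.
- mould_grey: Loose plaster mould, 1.3 kg, stays on the bench (may be absent): off-white block 110 x 110 x 110 mm, blue strap round it, grey clay ring round the mouth of its bore. Bore: round, upright, central, 72 mm wide, open at the top, 95 mm deep (floor 15 mm above the underside). Origin: centre of the underside; z up.
- mould_red: Loose plaster mould, 1.3 kg, stays on the bench (may be absent): off-white block 110 x 110 x 110 mm, orange strap round it, red-brown terracotta clay ring round the mouth of its bore. Bore: round, upright, central, 72 mm wide, open at the top, 95 mm deep (floor 15 mm above the underside). Origin: centre of the underside; z up.
- brush: Loose long brush, 216 mm, 90 g. Origin: centre of its lower (bristle) end; z towards the handle. Heights: head 0-60 mm (soft yellow bristles 62 mm wide that give way, hard core 44 wide), steel stem 8 mm thick to 150, collar 34 wide at 150-156, blue round handle 22 thick at 156-216 mm. Starts upright, collar on the stand's fork; grip the handle from above, about 190 mm up.
- stand: Fixed brush stand: base 12 mm thick (x -50 to 75, y -45 to 45 mm), post at x = 52, level fork of two prongs 14 mm apart from the post to x = -30 (tops 170 mm up, 5 mm lips on the free ends). Origin: on the bench below the brush's place; fork open to -x. Brush hangs at x = y = 0, lower end 20 mm up: lift 10 mm or more, draw 75 mm or more to -x; put back in reverse.
- rack: Fixed scraper rack: plywood base 12 mm thick, 268 wide (y), x -130 to 100 mm. Over x = 0 to 90 three flat slots side by side, each 68 wide, 12 high, with dark 12 mm lips over both sides (tops 29 mm up; 44 mm open between), back stop at x = 90. Slots open to -x onto a sill level with their floors. Origin: on the bench below the middle slot's mouth; x points into the slots, z up.
- slot0 (a point): Mouth of the right-hand (rack y = -84 mm) slot of the rack, mid-width, on the slot floor (12 mm above the bench). Axes as the rack's: x points into the slot.
- slot1 (a point): Mouth of the middle slot of the rack, mid-width, on the slot floor (12 mm above the bench). Axes as the rack's: x points into the slot.
- slot2 (a point): Mouth of the left-hand (rack y = +84 mm) slot of the rack, mid-width, on the slot floor (12 mm above the bench). Axes as the rack's: x points into the slot.
- scraper_a: Loose flat scraper, red handle, 200 mm, 120 g, lying flat on the bench (may be absent). Handle 22 wide (y), 20 high, x -105 to -10 mm; steel blade 5 thick, 60 wide, on to x = 95 (last 15 mm 46 wide). Origin: on the underside near the balance point; x towards the blade's front edge, z up.
- scraper_a_edge (a point): Middle of the front edge of the blade of the red-handled scraper (95 mm ahead of its origin, 2.5 mm above its underside).
- scraper_b: Loose flat scraper, green handle, 200 mm, 120 g, lying flat on the bench (may be absent). Handle 22 wide (y), 20 high, x -105 to -10 mm; steel blade 5 thick, 60 wide, on to x = 95 (last 15 mm 46 wide). Origin: on the underside near the balance point; x towards the blade's front edge, z up.
- scraper_b_edge (a point): Middle of the front edge of the blade of the green-handled scraper (95 mm ahead of its origin, 2.5 mm above its underside).
- scraper_c: Loose flat scraper, brown wooden handle, 200 mm, 120 g, lying flat on the bench (may be absent). Handle 22 wide (y), 20 high, x -105 to -10 mm; steel blade 5 thick, 60 wide, on to x = 95 (last 15 mm 46 wide). Origin: on the underside near the balance point; x towards the blade's front edge, z up.
- scraper_c_edge (a point): Middle of the front edge of the blade of the brown wooden-handled scraper (95 mm ahead of its origin, 2.5 mm above its underside).
- jar: Bystander: small jar, 48 mm wide, 70 mm high; leave alone. Origin: about the middle of its underside.
- mug: Bystander: blue mug, 90 mm high; leave alone. Origin: about the middle of its underside.
- greenware_bowl: Bystander: terracotta-coloured unfired bowl, 130 mm wide, 60 mm high; leave alone. Origin: about the middle of its underside.
- bottle: Bystander: bottle, 66 mm wide, 180 mm high; leave alone. Origin: about the middle of its underside.
- strap_roll: Bystander: orange roll of strap, 90 mm wide, 25 mm high; leave alone. Origin: about the middle of its underside.
Mind the look-alikes: they are no part of the job. There is more than one size of the brush; the job needs the smaller.

How it is judged:
On the way, in this order (a step that is already met when the one before it is completed fails the run):
1. the brush is down at the floor of the white-clay mould (lower end within 20 mm of the floor) (horizontal distance between brush and mould_white below 0.03 m and z of brush in the frame of mould_white below 0.035 m), for 0.1 s.
2. it is drawn up inside that mould (lower end at least 55 mm above the floor, still within the bore) (horizontal distance between brush and mould_white below 0.03 m and z of brush in the frame of mould_white between 0.07 and 0.105 m), for 0.1 s.
3. it is down at the floor of the white-clay mould again (within 20 mm) (all of step 1), for 0.1 s.
4. the brush is down at the floor of the grey-clay mould (lower end within 20 mm of the floor) (horizontal distance between brush and mould_grey below 0.03 m and z of brush in the frame of mould_grey below 0.035 m), for 0.1 s.
5. it is drawn up inside that mould (lower end at least 55 mm above the floor, still within the bore) (horizontal distance between brush and mould_grey below 0.03 m and z of brush in the frame of mould_grey between 0.07 and 0.105 m), for 0.1 s.
6. it is down at the floor of the grey-clay mould again (within 20 mm) (all of step 4), for 0.1 s.
7. the brush is down at the floor of the red-clay mould (lower end within 20 mm of the floor) (horizontal distance between brush and mould_red below 0.03 m and z of brush in the frame of mould_red below 0.035 m), for 0.1 s.
8. it is drawn up inside that mould (lower end at least 55 mm above the floor, still within the bore) (horizontal distance between brush and mould_red below 0.03 m and z of brush in the frame of mould_red between 0.07 and 0.105 m), for 0.1 s.
9. it is down at the floor of the red-clay mould again (within 20 mm) (all of step 7), for 0.1 s.
At the end, for the whole second after the job is handed in: Brush hanging upright at rest in the fork (within 12 mm, lower end 14-25 mm above the bench, tilt < 0.15 rad); every present scraper at rest in a slot under its lips, edge within 15 mm of the back stop, in line within 0.15 rad; every present mould upright (tilt < 0.1 rad) (horizontal distance between brush and stand below 0.012 m and z of brush in the frame of stand between 0.014 and 0.025 m and angle between brush's own z axis and vertical below 0.15 rad and linear speed of each of brush, scraper_a, scraper_b, scraper_c below 0.03 m/s and x of scraper_a_edge in the frame of rack between 0.075 and 0.095 m and y of scraper_a_edge in the frame of rack between -0.12 and 0.12 m and z of scraper_a_edge in the frame of rack between 0.008 and 0.023 m and angle between the x axis of each of scraper_a, scraper_b, scraper_c and the x axis of rack, either way round below 0.15 rad and x of scraper_b_edge in the frame of rack between 0.075 and 0.095 m and y of scraper_b_edge in the frame of rack between -0.12 and 0.12 m and z of scraper_b_edge in the frame of rack between 0.008 and 0.023 m and x of scraper_c_edge in the frame of rack between 0.075 and 0.095 m and y of scraper_c_edge in the frame of rack between -0.12 and 0.12 m and z of scraper_c_edge in the frame of rack between 0.008 and 0.023 m and angle between each of mould_white, mould_grey, mould_red's own z axis and vertical below 0.1 rad); the robot touches nothing.
It fails at once if a mould is tipped over (more than 0.35 rad) (angle between any of mould_white, mould_grey, mould_red's own z axis and vertical above 0.35 rad).
It fails at once if a bystander is pushed more than 60 mm from its place (distance of any of jar, mug, greenware_bowl, bottle, strap_roll from where it was at the start of the episode above 0.06 m).
Of mould_white, mould_grey, mould_red only 2 to 3 are there at a start; the rules pass over those that are not, and their reading is None.
Of scraper_a, scraper_b, scraper_c only 2 to 3 are there at a start; the rules pass over those that are not, and their reading is None.
At some moment in a run one of scraper_a, scraper_b, scraper_c may be knocked a few centimetres aside while the robot is not near it.
It also fails if it takes over 210 s, if anything falls off the work surface, if the arm or the gripper's body presses on something with over 40 N, if the wrist force passes 120 N, or if a joint passes its speed limit or range.

## Working session

There is one attempt and no reset: what is moved stays moved. The work goes in short steps, Python scripts to look and compute and a tool call to move; the robot and the scene stay as the last step left them, time stands still between calls to the robot, and variables do not carry over. Pictures are saved under pics/ and viewed, about 12 in all and at most 16, crops included, and the job is handed in when it is done.

Besides the shell and the picture viewer there is one more tool, called after "Call:" as name([rows], argument=value, ...), one row to a line, values as JSON. move_arm: Moves the arm, as the interface text tells. Its arguments: {"type":"object","properties":{"deltas":{"type":"array","items":{"type":"object","properties":{"x":{"type":"number"},"y":{"type":"number"},"z":{"type":"number"},"wx":{"type":"number"},"wy":{"type":"number"},"wz":{"type":"number"},"hand":{"type":"number"}}}},"grip_force":{"type":"number"}},"required":["deltas"]}

```bash
ls; mkdir -p pics; python3 - <<'E'
from cell import monitor, viewer, robot
import cv2
for n in ("top","scene"):
    im=viewer.read_camera(n); cv2.imwrite(f"pics/{n}0.png",im[:,:,::-1]); p=viewer.camera_params(n); print(n,p)
s=monitor.observe(); print(s['time'],s['tool_pos'],s['tool_rot'],s['opening'],robot.hold_point_z)
E
```

```text
pics
top {'camera_matrix': array([[589.66614137,   0.        , 323.6309665 ],
       [  0.        , 589.66614137, 234.84689855],
       [  0.        ,   0.        ,   1.        ]]), 'R': array([[-0.0254025 , -0.99964319, -0.00825821],
       [-0.99760957,  0.02588014, -0.06407308],
       [ 0.06426394,  0.00661085, -0.99791104]]), 't': array([0.06953715, 0.46720432, 1.41204521])}
scene {'camera_matrix': array([[468.01142955,   0.        , 330.13623533],
       [  0.        , 468.01142955, 236.71365876],
       [  0.        ,   0.        ,   1.        ]]), 'R': array([[ 0.44705104,  0.89439918, -0.0139809 ],
       [ 0.69473045, -0.35701043, -0.62441425],
       [-0.56346692,  0.26943208, -0.78096823]]), 't': array([-0.26208908, -0.27202528,  1.56780219])}
0.1 [ 0.21053238 -0.48049074  0.18722865] [-3.14023488e+00 -2.24494845e-04  4.12792298e-01] 0.09158494790210552 0.0188
```

View pics/top0.png

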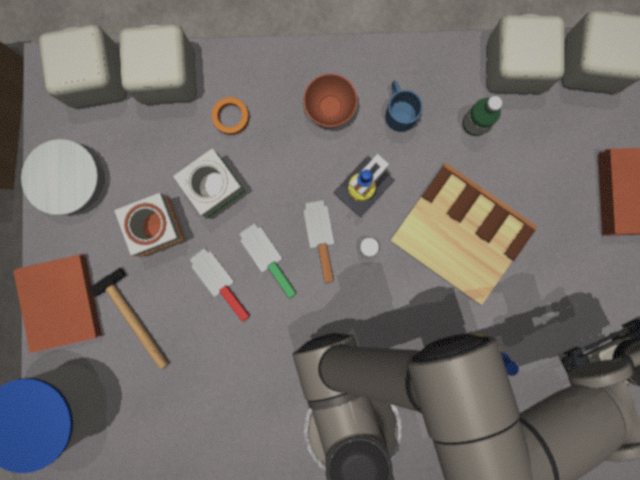

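View pics/scene0.png

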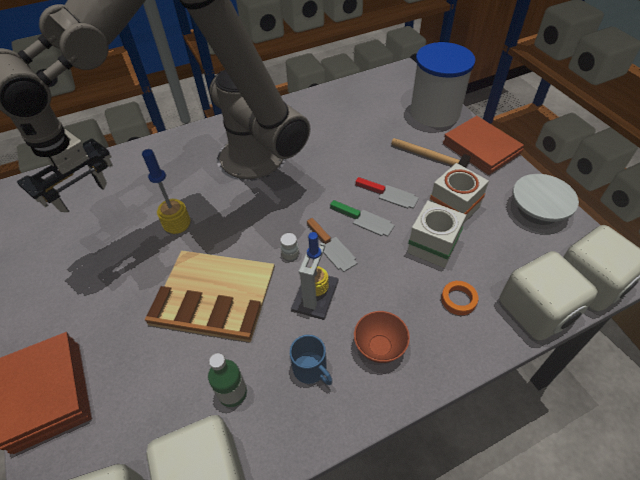

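The top view shows the two moulds at (210,182) and (148,225) and three scrapers at (220,285), (268,262) and (320,240). The stand is at (365,185) and the rack at (465,235). The larger look-alike brush stands near (500,360). I'll zoom in.

```bash
python3 - <<'E'
import cv2
a=cv2.imread("pics/top0.png")
cv2.imwrite("pics/c1.png",cv2.resize(a[140:325,100:345],None,fx=3.2,fy=3.2,interpolation=cv2.INTER_CUBIC))
cv2.imwrite("pics/c2.png",cv2.resize(a[140:320,325:545],None,fx=3.2,fy=3.2,interpolation=cv2.INTER_CUBIC))
E
```

```text
(no output)
```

View pics/c1.png

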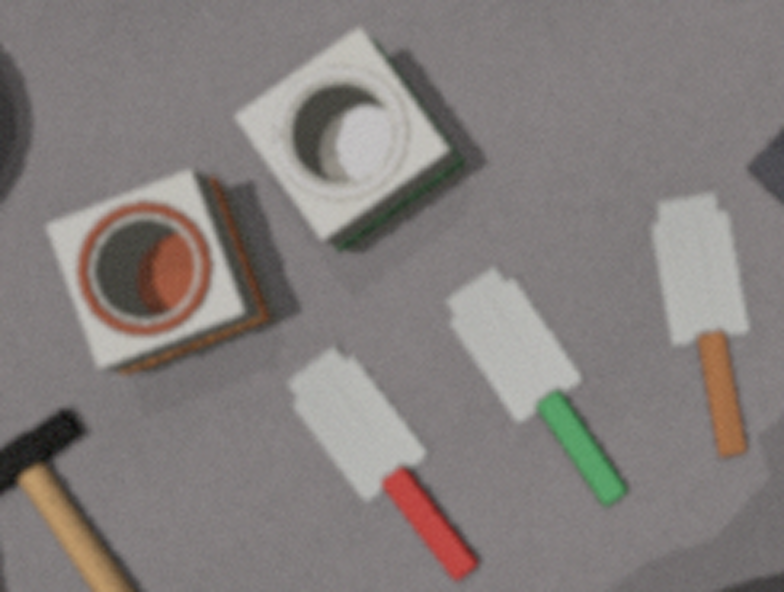

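View pics/c2.png

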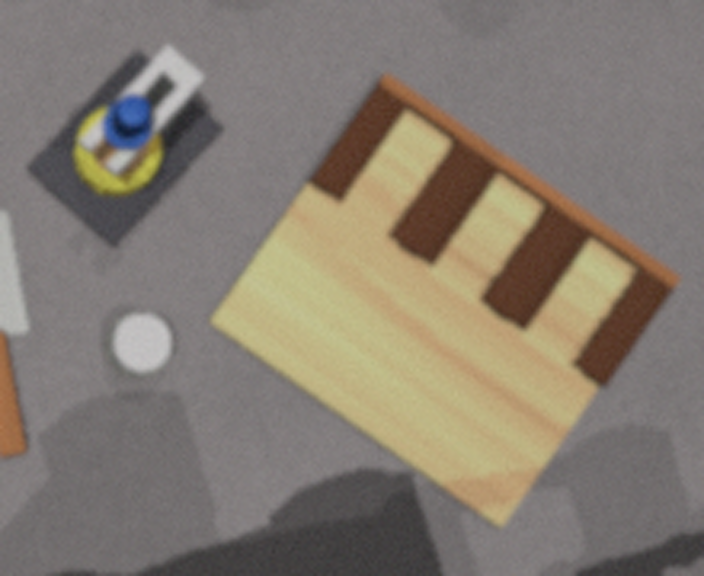

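c1 shows a green-strapped mould with a white ring at c1 (342,134) and an orange-strapped mould with a red ring at (146,269), so the grey mould is absent. All three scrapers are present. c2 shows the stand (fork opening to the lower left) and the rack with its mouths facing lower left. Next I'll fit the poses.

```bash
cat > h.py <<'E'
import numpy as np, cv2
from scipy.optimize import least_squares
from cell import monitor, viewer, robot
P={n:viewer.camera_params(n) for n in("top","scene")}
def proj(X,n="top"):
    p=P[n]; c=(p["R"]@np.atleast_2d(X).T).T+p["t"]; u=(p["camera_matrix"]@c.T).T; return u[:,:2]/u[:,2:]
def ray(uv,z,n="top"):
    p=P[n]; d=p["R"].T@np.linalg.inv(p["camera_matrix"])@[uv[0],uv[1],1]; o=-p["R"].T@p["t"]; return o+d*(z-o[2])/d[2]
def fit(loc,uv,n="top",crop=None):
    loc=np.array(loc,float)/1000; uv=np.array(uv,float)
    if crop: uv=uv/crop[2]+np.array(crop[:2])
    def W(q):
        c,s=np.cos(q[2]),np.sin(q[2]); return np.c_[q[0]+c*loc[:,0]-s*loc[:,1],q[1]+s*loc[:,0]+c*loc[:,1],loc[:,2]]
    best=min((least_squares(lambda q:(proj(W(q),n)-uv).ravel(),[.5,0,y],loss="soft_l1") for y in(0,1.57,3.1,-1.57)),key=lambda r:r.cost)
    q=best.x; r=np.abs(proj(W(q),n)-uv).max(); q[2]=(q[2]+np.pi)%(2*np.pi)-np.pi
    return q,r
def show(name,q,r): print(name,np.round(q[:2]*1000,1),"yaw %.1f"%np.degrees(q[2]),"r %.0f"%(1000*np.hypot(*q[:2])),"res px %.2f"%r)
SC=[(95,23,5),(95,-23,5),(-10,30,5),(-10,-30,5),(-105,0,18)]
E
python3 - <<'E'
from h import *
c1=(100,140,3.2);c2=(325,140,3.2)
M=[(-55,-55,110),(55,-55,110),(55,55,110),(-55,55,110)]
show("white",*fit(M,[(325,240),(448,153),(360,28),(235,117)],crop=c1))
show("red",*fit(M,[(99,368),(247,312),(193,171),(47,226)],crop=c1))
show("sa",*fit(SC,[(293,382),(337,347),(370,498),(424,455),(467,572)],crop=c1))
show("sb",*fit(SC,[(449,300),(494,269),(519,419),(580,379),(615,496)],crop=c1))
show("sc",*fit(SC,[(658,203),(714,194),(674,344),(747,328),(733,453)],crop=c1))
L=[(0,y,29) for y in(106,62,22,-22,-62,-106,-134)]+[(-130,134,12),(-130,-134,12)]
show("rack",*fit(L,[(342,198),(392,235),(434,262),(485,298),(525,327),(577,366),(602,384),(212,320),(503,526)],crop=c2))
show("stand",*fit([(75,45,12),(75,-45,12),(-50,-45,12),(-50,45,12)],[(140,52),(222,128),(113,245),(28,168)],crop=c2))
print("brush top",ray((325+131/3.2,140+110/3.2),.236), "scene proj",proj(ray((325+131/3.2,140+110/3.2),.236),"scene"))
print("jar",ray((325+142/3.2,140+342/3.2),.07))
for n,uv,z in(("mug",(403,108),.09),("bottle",(494,103),.18),("bowl",(330,100),.06)): print(n,ray(uv,z))
E
```

```text
white [590.2 319.6] yaw -55.6 r 671 res px 0.58
red [497.7 459.5] yaw -70.3 r 677 res px 0.54
sa [354. 309.] yaw 35.8 r 470 res px 1.74
sb [409.7 192.1] yaw 33.0 r 453 res px 1.77
sc [456.3  63.6] yaw 9.0 r 461 res px 1.34
rack [ 476.1 -289.6] yaw -37.0 r 557 res px 1.66
stand [576.2 -35.9] yaw -44.7 r 577 res px 0.99
brush top [ 0.57701578 -0.03413848  0.236     ] scene proj [[313.20016665 233.89050588]]
jar [ 0.43456505 -0.04836093  0.07      ]
mug [ 0.75442437 -0.13479674  0.09      ]
bottle [ 0.73480013 -0.31983842  0.18      ]
bowl [0.78695415 0.03390958 0.06      ]
```

Call:
move_arm([
  {"z":-0.06,"wz":10,"hand":1},
  {"z":-0.12,"wz":20},
  {"z":-0.17,"wz":23.65},
  {"z":-0.17,"wz":23.65},
  {"z":-0.17,"wz":23.65},
])

```text
schema error: expected keys x, y, z, wx, wy, wz, hand
```

Call:
move_arm([
  {"x":0.09,"y":-0.11},
  {"x":0.12,"y":-0.146},
  {"x":0.16,"y":-0.194},
  {"x":0.2,"y":-0.243},
  {"x":0.24,"y":-0.291},
  {"x":0.28,"y":-0.34},
  {"x":0.32,"y":-0.389},
  {"x":0.366,"y":-0.445},
])

```text
schema error: expected keys x, y, z, wx, wy, wz, hand
```

Call:
move_arm([
  {},
  {},
])

```text
schema error: expected keys x, y, z, wx, wy, wz, hand
```

Call:
move_arm([
  {"x":0,"y":0,"z":-0.17,"wx":0,"wy":0,"wz":23.65,"hand":1},
  {"x":0,"y":0,"z":-0.17,"wx":0,"wy":0,"wz":23.65,"hand":1},
  {"x":0,"y":0,"z":-0.17,"wx":0,"wy":0,"wz":23.65,"hand":1},
  {"x":0,"y":0,"z":-0.17,"wx":0,"wy":0,"wz":23.65,"hand":1},
  {"x":0,"y":0,"z":-0.17,"wx":0,"wy":0,"wz":23.65,"hand":1},
])

```text
time: 0.72
tool_pos: [0.2105, -0.4805, 0.3566]
tool_rot: [-3.14, 0.001, 0.0]
contact_force: [-0.3, 0.4, -1.1]
opening: 0.0917
```

Call:
move_arm([
  {"x":0.366,"y":-0.445,"z":0,"wx":0,"wy":0,"wz":0,"hand":1},
  {"x":0.366,"y":-0.445,"z":0,"wx":0,"wy":0,"wz":0,"hand":1},
  {"x":0.366,"y":-0.445,"z":0,"wx":0,"wy":0,"wz":0,"hand":1},
  {"x":0.366,"y":-0.445,"z":0,"wx":0,"wy":0,"wz":0,"hand":1},
  {"x":0.366,"y":-0.445,"z":0,"wx":0,"wy":0,"wz":0,"hand":1},
  {"x":0.366,"y":-0.445,"z":0,"wx":0,"wy":0,"wz":0,"hand":1},
  {"x":0.366,"y":-0.445,"z":0,"wx":0,"wy":0,"wz":0,"hand":1},
  {"x":0.366,"y":-0.445,"z":0,"wx":0,"wy":0,"wz":0,"hand":1},
])

```text
time: 1.72
tool_pos: [0.5287, -0.0928, 0.3558]
tool_rot: [-3.141, 0.003, 0.0]
contact_force: [1.3, -0.6, -0.2]
opening: 0.0917
```

Call:
move_arm([
  {"x":0,"y":0,"z":0,"wx":0,"wy":0,"wz":0,"hand":1},
])

```text
time: 1.85
tool_pos: [0.5294, -0.0909, 0.3549]
tool_rot: [-3.139, 0.005, 0.006]
contact_force: [0.4, -1.1, -0.7]
opening: 0.092
```

Call:
move_arm([
  {"x":0.047,"y":-0.056,"z":0,"wx":0,"wy":0,"wz":0,"hand":1},
  {"x":0.047,"y":-0.056,"z":0,"wx":0,"wy":0,"wz":0,"hand":1},
  {"x":0.047,"y":-0.056,"z":0,"wx":0,"wy":0,"wz":0,"hand":1},
  {"x":0.047,"y":-0.056,"z":0.06,"wx":0,"wy":0,"wz":0,"hand":1},
  {"x":0.047,"y":-0.056,"z":0.1,"wx":0,"wy":0,"wz":0,"hand":1},
])

```text
time: 2.48
tool_pos: [0.5733, -0.0404, 0.2555]
tool_rot: [3.141, 0.002, -0.002]
contact_force: [0.2, -0.3, 0.1]
opening: 0.0919
```

```bash
python3 - <<'E'
from h import *
im=viewer.read_camera("scene")[:,:,::-1]
cv2.imwrite("pics/s1.png",cv2.resize(im[130:380,210:420],None,fx=2.4,fy=2.4,interpolation=cv2.INTER_CUBIC))
print(monitor.observe()["tool_pos"])
E
```

```text
[ 0.57100024 -0.03994253  0.25022199]
```

View pics/s1.png

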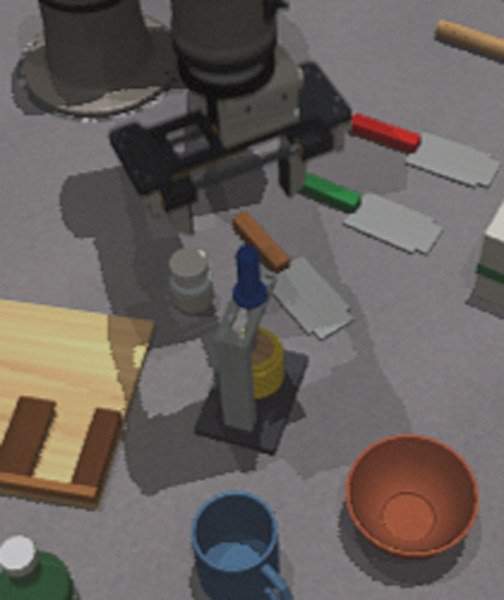

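The fingers straddle the handle, which is at (247,270) in this crop.

Call:
move_arm([
  {"x":0,"y":0,"z":0.06,"wx":0,"wy":0,"wz":0,"hand":1},
  {"x":0,"y":0,"z":0.06,"wx":0,"wy":0,"wz":0,"hand":1},
  {"x":0,"y":0,"z":0.06,"wx":0,"wy":0,"wz":0,"hand":1},
])

```text
time: 2.9
tool_pos: [0.5763, -0.0398, 0.2006]
tool_rot: [3.141, -0.003, -0.001]
contact_force: [-0.1, 0.3, 0.0]
opening: 0.0918
```

Call:
move_arm([
  {"x":0,"y":-0.0045,"z":0.01,"wx":0,"wy":0,"wz":0,"hand":1},
  {"x":0,"y":-0.0045,"z":0.01,"wx":0,"wy":0,"wz":0,"hand":1},
  {"x":0,"y":-0.0045,"z":0.01,"wx":0,"wy":0,"wz":0,"hand":1},
])

```text
time: 3.28
tool_pos: [0.5755, -0.0341, 0.1884]
tool_rot: [3.141, -0.001, 0.0]
contact_force: [0.7, 0.1, -0.1]
opening: 0.0919
```

Call:
move_arm([
  {"x":0,"y":0,"z":0,"wx":0,"wy":0,"wz":0,"hand":0},
  {"x":0,"y":0,"z":0,"wx":0,"wy":0,"wz":0,"hand":0},
  {"x":0,"y":0,"z":0,"wx":0,"wy":0,"wz":0,"hand":0},
  {"x":0,"y":0,"z":0,"wx":0,"wy":0,"wz":0,"hand":0},
  {"x":0,"y":0,"z":0,"wx":0,"wy":0,"wz":0,"hand":0},
  {"x":0,"y":0,"z":0,"wx":0,"wy":0,"wz":0,"hand":0},
  {"x":0,"y":0,"z":0,"wx":0,"wy":0,"wz":0,"hand":0},
  {"x":0,"y":0,"z":0,"wx":0,"wy":0,"wz":0,"hand":0},
], grip_force=30)

```text
time: 4.28
tool_pos: [0.5753, -0.0343, 0.1878]
tool_rot: [3.141, -0.0, 0.0]
contact_force: [0.3, -1.1, 0.3]
opening: 0.0206
```

Call:
move_arm([
  {"x":0,"y":0,"z":-0.017,"wx":0,"wy":0,"wz":0,"hand":0},
  {"x":0,"y":0,"z":-0.017,"wx":0,"wy":0,"wz":0,"hand":0},
  {"x":-0.02,"y":-0.02,"z":-0.017,"wx":0,"wy":0,"wz":0,"hand":0},
  {"x":-0.04,"y":-0.04,"z":-0.017,"wx":0,"wy":0,"wz":0,"hand":0},
  {"x":-0.062,"y":-0.062,"z":-0.017,"wx":0,"wy":0,"wz":0,"hand":0},
  {"x":-0.065,"y":-0.065,"z":-0.017,"wx":0,"wy":0,"wz":0,"hand":0},
  {"x":-0.065,"y":-0.065,"z":-0.07,"wx":0,"wy":0,"wz":0,"hand":0},
  {"x":-0.065,"y":-0.065,"z":-0.132,"wx":0,"wy":0,"wz":0,"hand":0},
])

```text
time: 5.28
tool_pos: [0.5101, 0.0303, 0.3199]
tool_rot: [3.141, 0.003, -0.0]
contact_force: [2.6, -0.5, -0.6]
opening: 0.0211
```

```bash
python3 - <<'E'
from h import *
im=viewer.read_camera("scene")[:,:,::-1]
cv2.imwrite("pics/s2.png",cv2.resize(im[110:400,210:500],None,fx=2,fy=2))
print(monitor.observe()["tool_pos"],monitor.observe()["opening"])
E
```

```text
[0.51316307 0.03005186 0.32954112] 0.020602728408362973
```

View pics/s2.png

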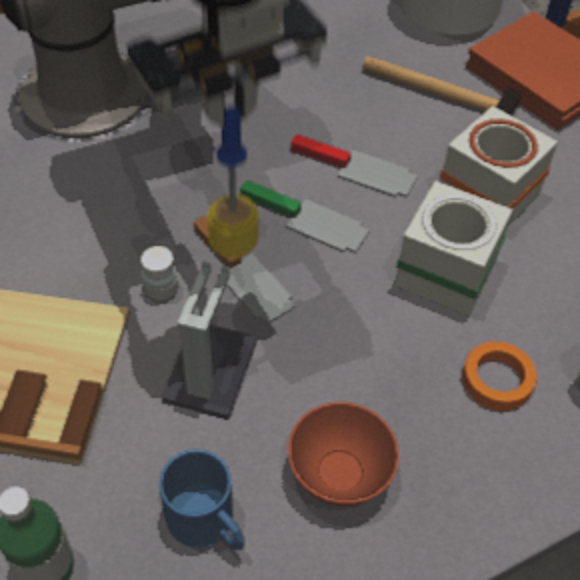

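The brush hangs upright in the jaws and is clear of the fork. The moulds are undisturbed.

Call:
move_arm([
  {"x":0.079,"y":-0.29,"z":0,"wx":0,"wy":0,"wz":0,"hand":0},
  {"x":0.079,"y":-0.29,"z":0,"wx":0,"wy":0,"wz":0,"hand":0},
  {"x":0.079,"y":-0.29,"z":0,"wx":0,"wy":0,"wz":0,"hand":0},
  {"x":0.079,"y":-0.29,"z":0,"wx":0,"wy":0,"wz":0,"hand":0},
  {"x":0.079,"y":-0.29,"z":0,"wx":0,"wy":0,"wz":0,"hand":0},
  {"x":0.079,"y":-0.29,"z":0,"wx":0,"wy":0,"wz":0,"hand":0},
  {"x":0.079,"y":-0.29,"z":0,"wx":0,"wy":0,"wz":0,"hand":0},
  {"x":0.079,"y":-0.29,"z":0,"wx":0,"wy":0,"wz":0,"hand":0},
])

```text
time: 6.32
tool_pos: [0.5896, 0.3194, 0.3202]
tool_rot: [3.141, -0.001, -0.002]
contact_force: [0.0, -0.2, -0.9]
opening: 0.021
```

```bash
python3 - <<'E'
from h import *
p=[]
im=viewer.read_camera("top")[:,:,::-1]
cv2.imwrite("pics/t2.png",cv2.resize(im[130:330,100:345],None,fx=3,fy=3,interpolation=cv2.INTER_CUBIC))
for i in range(4): viewer.read_camera("top"); p.append(monitor.observe()["tool_pos"])
print(np.round(p,4),proj([[.59,.32,.33]]))
E
```

```text
[[0.5895 0.3195 0.3206]
 [0.5894 0.3197 0.3205]
 [0.5894 0.3199 0.3205]
 [0.5894 0.32   0.3204]] [[182.84763526 164.34120427]]
```

View pics/t2.png

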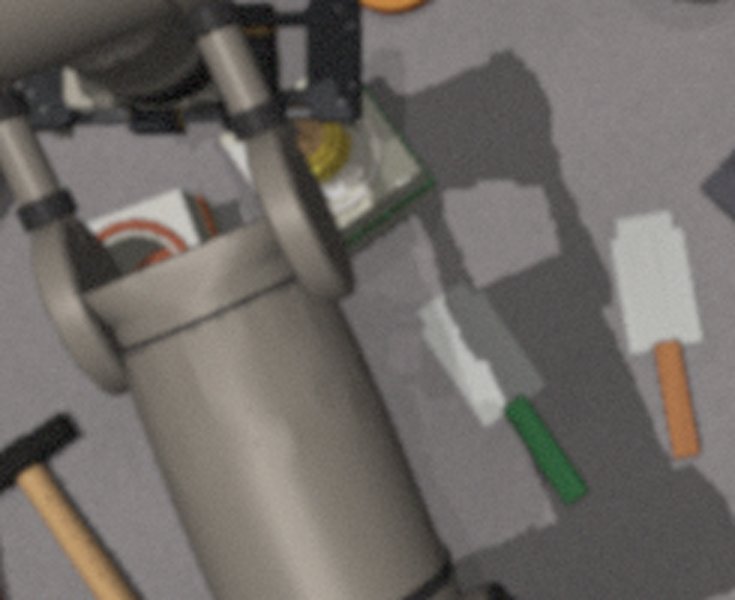

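Call:
move_arm([
  {"x":0,"y":0,"z":0.04,"wx":0,"wy":0,"wz":0,"hand":0},
  {"x":0,"y":0,"z":0.07,"wx":0,"wy":0,"wz":0,"hand":0},
  {"x":0,"y":0,"z":0.1,"wx":0,"wy":0,"wz":0,"hand":0},
  {"x":0,"y":0,"z":0.13,"wx":0,"wy":0,"wz":0,"hand":0},
  {"x":0,"y":0,"z":0.13,"wx":0,"wy":0,"wz":0,"hand":0},
  {"x":0,"y":0,"z":0.13,"wx":0,"wy":0,"wz":0,"hand":0},
  {"x":0,"y":0,"z":0.13,"wx":0,"wy":0,"wz":0,"hand":0},
])

```text
time: 7.45
tool_pos: [0.59, 0.321, 0.1917]
tool_rot: [-3.14, -0.003, -0.0]
contact_force: [-0.1, -0.6, -1.6]
opening: 0.0205
```

```bash
python3 - <<'E'
from h import *
im=viewer.read_camera("scene")[:,:,::-1]
cv2.imwrite("pics/s3.png",cv2.resize(im[100:280,340:520],None,fx=3,fy=3))
print(monitor.observe()["tool_pos"],monitor.observe()["opening"])
E
```

```text
[0.58987919 0.32099031 0.19144336] 0.021177042118925488
```

View pics/s3.png

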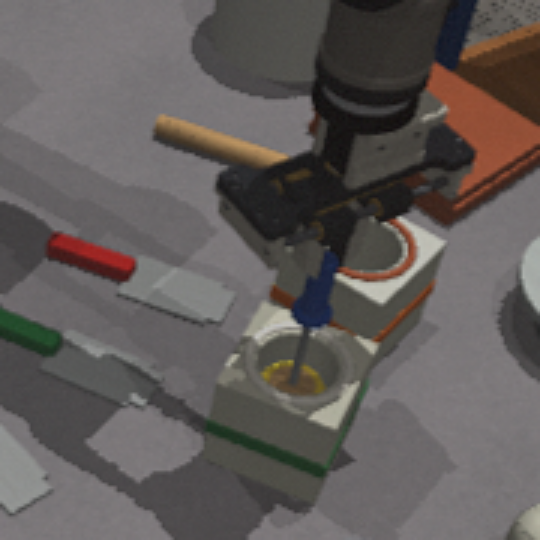

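The brush head is down inside the white mould, with bristles at (292,380). The mould is upright.

Call:
move_arm([
  {"x":0,"y":0,"z":-0.04,"wx":0,"wy":0,"wz":0,"hand":0},
  {"x":0,"y":0,"z":-0.067,"wx":0,"wy":0,"wz":0,"hand":0},
  {"x":0,"y":0,"z":-0.067,"wx":0,"wy":0,"wz":0,"hand":0},
  {"x":0,"y":0,"z":-0.067,"wx":0,"wy":0,"wz":0,"hand":0},
  {"x":0,"y":0,"z":-0.067,"wx":0,"wy":0,"wz":0,"hand":0},
])

```text
time: 8.12
tool_pos: [0.5886, 0.3205, 0.255]
tool_rot: [3.14, 0.003, 0.0]
contact_force: [0.3, -0.1, -1.0]
opening: 0.0208
```

Call:
move_arm([
  {"x":0,"y":0,"z":0.04,"wx":0,"wy":0,"wz":0,"hand":0},
  {"x":0,"y":0,"z":0.067,"wx":0,"wy":0,"wz":0,"hand":0},
  {"x":0,"y":0,"z":0.067,"wx":0,"wy":0,"wz":0,"hand":0},
  {"x":0,"y":0,"z":0.067,"wx":0,"wy":0,"wz":0,"hand":0},
  {"x":0,"y":0,"z":0.067,"wx":0,"wy":0,"wz":0,"hand":0},
])

```text
time: 8.75
tool_pos: [0.5899, 0.321, 0.1913]
tool_rot: [-3.141, -0.002, -0.0]
contact_force: [0.2, -0.4, -0.3]
opening: 0.0204
```

Call:
move_arm([
  {"x":0,"y":0,"z":-0.04,"wx":0,"wy":0,"wz":0,"hand":0},
  {"x":0,"y":0,"z":-0.08,"wx":0,"wy":0,"wz":0,"hand":0},
  {"x":0,"y":0,"z":-0.13,"wx":0,"wy":0,"wz":0,"hand":0},
  {"x":0,"y":0,"z":-0.13,"wx":0,"wy":0,"wz":0,"hand":0},
  {"x":0,"y":0,"z":-0.13,"wx":0,"wy":0,"wz":0,"hand":0},
])

```text
time: 9.38
tool_pos: [0.5891, 0.3207, 0.3198]
tool_rot: [3.142, -0.0, 0.0]
contact_force: [0.5, -0.3, -1.0]
opening: 0.0207
```

Call:
move_arm([
  {"x":-0.092,"y":-0.139,"z":0,"wx":0,"wy":0,"wz":0,"hand":0},
  {"x":-0.092,"y":-0.139,"z":0,"wx":0,"wy":0,"wz":0,"hand":0},
  {"x":-0.092,"y":-0.139,"z":0,"wx":0,"wy":0,"wz":0,"hand":0},
  {"x":-0.092,"y":-0.139,"z":0,"wx":0,"wy":0,"wz":0,"hand":0},
  {"x":-0.092,"y":-0.139,"z":0,"wx":0,"wy":0,"wz":0,"hand":0},
  {"x":-0.092,"y":-0.139,"z":0,"wx":0,"wy":0,"wz":0,"hand":0},
])

```text
time: 10.12
tool_pos: [0.498, 0.4586, 0.3192]
tool_rot: [3.141, 0.001, -0.002]
contact_force: [0.3, 0.9, -0.2]
opening: 0.0204
```

Call:
move_arm([
  {"x":0,"y":0,"z":0.04,"wx":0,"wy":0,"wz":0,"hand":0},
  {"x":0,"y":0,"z":0.07,"wx":0,"wy":0,"wz":0,"hand":0},
  {"x":0,"y":0,"z":0.1,"wx":0,"wy":0,"wz":0,"hand":0},
  {"x":0,"y":0,"z":0.13,"wx":0,"wy":0,"wz":0,"hand":0},
  {"x":0,"y":0,"z":0.13,"wx":0,"wy":0,"wz":0,"hand":0},
  {"x":0,"y":0,"z":0.13,"wx":0,"wy":0,"wz":0,"hand":0},
  {"x":0,"y":0,"z":0.13,"wx":0,"wy":0,"wz":0,"hand":0},
])

```text
time: 11.0
tool_pos: [0.4981, 0.46, 0.1917]
tool_rot: [-3.14, -0.003, -0.0]
contact_force: [0.5, -0.7, -1.5]
opening: 0.0207
```

Call:
move_arm([
  {"x":0,"y":0,"z":-0.04,"wx":0,"wy":0,"wz":0,"hand":0},
  {"x":0,"y":0,"z":-0.067,"wx":0,"wy":0,"wz":0,"hand":0},
  {"x":0,"y":0,"z":-0.067,"wx":0,"wy":0,"wz":0,"hand":0},
  {"x":0,"y":0,"z":-0.067,"wx":0,"wy":0,"wz":0,"hand":0},
  {"x":0,"y":0,"z":-0.067,"wx":0,"wy":0,"wz":0,"hand":0},
])

```text
time: 11.62
tool_pos: [0.4967, 0.4594, 0.2551]
tool_rot: [3.14, 0.002, 0.0]
contact_force: [0.6, -0.4, -0.6]
opening: 0.0205
```

Call:
move_arm([
  {"x":0,"y":0,"z":0.04,"wx":0,"wy":0,"wz":0,"hand":0},
  {"x":0,"y":0,"z":0.067,"wx":0,"wy":0,"wz":0,"hand":0},
  {"x":0,"y":0,"z":0.067,"wx":0,"wy":0,"wz":0,"hand":0},
  {"x":0,"y":0,"z":0.067,"wx":0,"wy":0,"wz":0,"hand":0},
  {"x":0,"y":0,"z":0.067,"wx":0,"wy":0,"wz":0,"hand":0},
])

```text
time: 12.25
tool_pos: [0.4978, 0.4602, 0.1913]
tool_rot: [-3.14, -0.002, 0.0]
contact_force: [-0.4, 0.0, -0.7]
opening: 0.0204
```

```bash
python3 - <<'E'
from h import *
im=viewer.read_camera("scene")[:,:,::-1]
cv2.imwrite("pics/s4.png",cv2.resize(im[80:400,200:520],None,fx=1.8,fy=1.8))
print(monitor.observe()["tool_pos"],monitor.observe()["opening"])
E
```

```text
[0.49770714 0.46011163 0.1911259 ] 0.02060075585873153
```

View pics/s4.png

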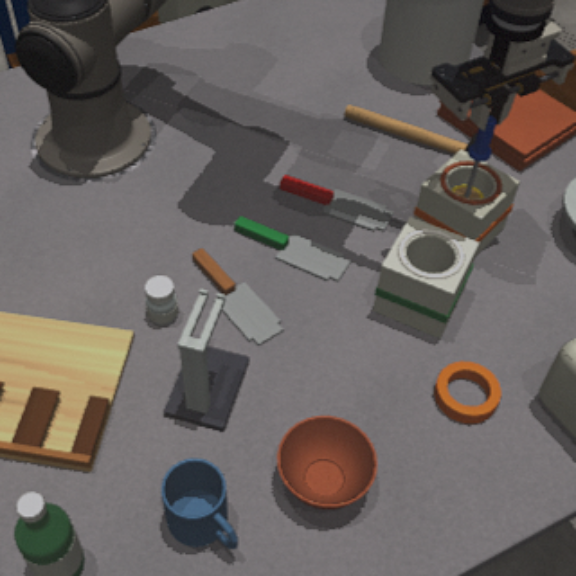

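Call:
move_arm([
  {"x":0,"y":0,"z":-0.04,"wx":0,"wy":0,"wz":0,"hand":0},
  {"x":0,"y":0,"z":-0.08,"wx":0,"wy":0,"wz":0,"hand":0},
  {"x":0,"y":0,"z":-0.13,"wx":0,"wy":0,"wz":0,"hand":0},
  {"x":0,"y":0,"z":-0.13,"wx":0,"wy":0,"wz":0,"hand":0},
  {"x":0,"y":0,"z":-0.13,"wx":0,"wy":0,"wz":0,"hand":0},
])

```text
time: 12.92
tool_pos: [0.4971, 0.4597, 0.3196]
tool_rot: [3.141, 0.0, 0.0]
contact_force: [0.4, -0.2, -0.8]
opening: 0.0209
```

Call:
move_arm([
  {"x":0.0125,"y":0.43,"z":0,"wx":0,"wy":0,"wz":0,"hand":0},
  {"x":0.0125,"y":0.43,"z":0,"wx":0,"wy":0,"wz":0,"hand":0},
  {"x":0.0125,"y":0.43,"z":0,"wx":0,"wy":0,"wz":0,"hand":0},
  {"x":0.0125,"y":0.43,"z":0,"wx":0,"wy":0,"wz":0,"hand":0},
  {"x":0.0125,"y":0.43,"z":0,"wx":0,"wy":0,"wz":0,"hand":0},
  {"x":0.0125,"y":0.43,"z":0,"wx":0,"wy":0,"wz":0,"hand":0},
  {"x":0.0125,"y":0.43,"z":0,"wx":0,"wy":0,"wz":0,"hand":0},
  {"x":0.0125,"y":0.43,"z":0,"wx":0,"wy":0,"wz":0,"hand":0},
])

```text
time: 13.92
tool_pos: [0.509, 0.0263, 0.3183]
tool_rot: [3.141, 0.003, -0.006]
contact_force: [0.2, 0.3, -1.5]
opening: 0.0206
```

Call:
move_arm([
  {"x":0,"y":0,"z":0,"wx":0,"wy":0,"wz":0,"hand":0},
  {"x":0,"y":0,"z":0,"wx":0,"wy":0,"wz":0,"hand":0},
  {"x":0,"y":0,"z":0,"wx":0,"wy":0,"wz":0,"hand":0},
])

```text
time: 14.3
tool_pos: [0.5096, 0.031, 0.3196]
tool_rot: [-3.142, 0.0, 0.002]
contact_force: [-0.5, 0.4, -0.4]
opening: 0.0208
```

Call:
move_arm([
  {"x":0,"y":0,"z":0.06,"wx":0,"wy":0,"wz":0,"hand":0},
  {"x":0,"y":0,"z":0.114,"wx":0,"wy":0,"wz":0,"hand":0},
  {"x":0,"y":0,"z":0.114,"wx":0,"wy":0,"wz":0,"hand":0},
  {"x":0,"y":0,"z":0.114,"wx":0,"wy":0,"wz":0,"hand":0},
  {"x":0.022,"y":0.022,"z":0.114,"wx":0,"wy":0,"wz":0,"hand":0},
  {"x":0.044,"y":0.044,"z":0.114,"wx":0,"wy":0,"wz":0,"hand":0},
  {"x":0.0655,"y":0.0655,"z":0.114,"wx":0,"wy":0,"wz":0,"hand":0},
  {"x":0.0655,"y":0.0655,"z":0.114,"wx":0,"wy":0,"wz":0,"hand":0},
])

```text
time: 15.3
tool_pos: [0.5779, -0.0373, 0.2084]
tool_rot: [3.14, -0.005, -0.002]
contact_force: [-0.2, 0.0, -1.4]
opening: 0.0207
```

Call:
move_arm([
  {"x":0,"y":0,"z":0,"wx":0,"wy":0,"wz":0,"hand":0},
  {"x":0,"y":0,"z":0,"wx":0,"wy":0,"wz":0,"hand":0},
])

```text
time: 15.55
tool_pos: [0.5752, -0.0351, 0.2069]
tool_rot: [3.141, -0.002, 0.001]
contact_force: [-0.3, -0.5, -1.8]
opening: 0.0208
```

Call:
move_arm([
  {"x":0,"y":0,"z":0.008,"wx":0,"wy":0,"wz":0,"hand":0},
  {"x":0,"y":0,"z":0.018,"wx":0,"wy":0,"wz":0,"hand":0},
  {"x":0,"y":0,"z":0.018,"wx":0,"wy":0,"wz":0,"hand":0},
  {"x":0,"y":0,"z":0.018,"wx":0,"wy":0,"wz":0,"hand":0},
  {"x":0,"y":0,"z":0.018,"wx":0,"wy":0,"wz":0,"hand":0.5},
  {"x":0,"y":0,"z":0.018,"wx":0,"wy":0,"wz":0,"hand":1},
  {"x":0,"y":0,"z":0.018,"wx":0,"wy":0,"wz":0,"hand":1},
  {"x":0,"y":0,"z":0.018,"wx":0,"wy":0,"wz":0,"hand":1},
])

```text
time: 16.55
tool_pos: [0.5753, -0.0358, 0.1879]
tool_rot: [3.141, -0.0, 0.0]
contact_force: [-0.2, -0.2, -0.2]
opening: 0.0562
```

Call:
move_arm([
  {"x":0,"y":0,"z":0,"wx":0,"wy":0,"wz":0,"hand":1},
  {"x":0,"y":0,"z":0,"wx":0,"wy":0,"wz":0,"hand":1},
  {"x":0,"y":0,"z":-0.06,"wx":0,"wy":0,"wz":0,"hand":1},
  {"x":0,"y":0,"z":-0.12,"wx":0,"wy":0,"wz":0,"hand":1},
  {"x":0,"y":0,"z":-0.15,"wx":0,"wy":0,"wz":0,"hand":1},
  {"x":0,"y":0,"z":-0.15,"wx":0,"wy":0,"wz":0,"hand":1},
])

```text
time: 17.3
tool_pos: [0.5762, -0.0359, 0.3406]
tool_rot: [3.14, -0.006, 0.0]
contact_force: [0.0, -0.0, -0.6]
opening: 0.0921
```

```bash
python3 - <<'E'
from h import *
im=viewer.read_camera("scene")[:,:,::-1]; t=viewer.read_camera("top")[:,:,::-1]
cv2.imwrite("pics/raw_t5.png",t)
a=cv2.resize(im[200:330,270:370],None,fx=3.5,fy=3.5); b=cv2.resize(t[180:330,180:345],None,fx=2.6,fy=2.6)
h=max(a.shape[0],b.shape[0]); f=lambda i:cv2.copyMakeBorder(i,0,h-i.shape[0],0,0,0)
cv2.imwrite("pics/s5.png",np.hstack([f(a),f(b)])); print(a.shape,b.shape,monitor.observe()["tool_pos"])
E
```

```text
(455, 350, 3) (390, 429, 3) [ 0.57495247 -0.03567814  0.33689685]
```

View pics/s5.png

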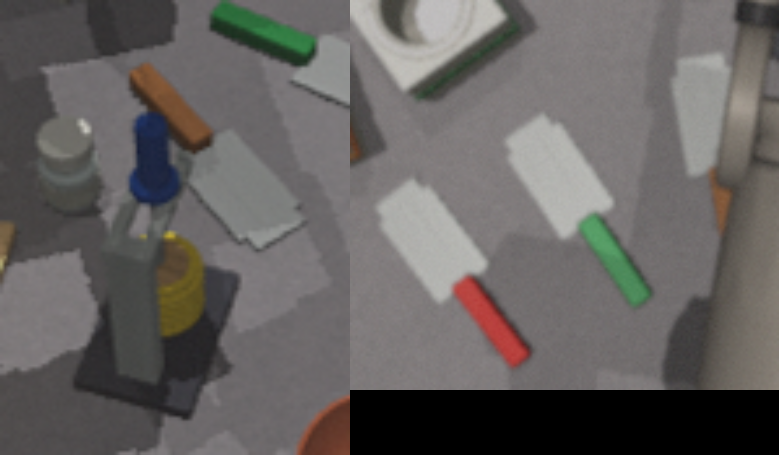

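The brush hangs in the fork, with its collar on the prongs at (153,180). Next come the rack residuals and a colour-based scraper tracker.

```bash
cat >> h.py <<'E'
HS={"a":((0,8),(150,255)),"b":((45,80),(90,255)),"c":((8,16),(140,255))}
ROI=lambda m:m
def handles(im):  # im BGR top -> handle centre(world mm), yaw of long axis, length/width
    hsv=cv2.cvtColor(cv2.GaussianBlur(im,(3,3),0),cv2.COLOR_BGR2HSV); out={}
    for k,((h0,h1),(s0,s1)) in HS.items():
        m=cv2.inRange(hsv,(h0,s0,40),(h1,s1,255)); 
        if k=="a": m|=cv2.inRange(hsv,(172,s0,40),(180,s1,255))
        cs,_=cv2.findContours(m,cv2.RETR_EXTERNAL,cv2.CHAIN_APPROX_NONE)
        for c in cs:
            if cv2.contourArea(c)<120: continue
            M=np.zeros_like(m); cv2.drawContours(M,[c],-1,1,-1); vs,us=np.nonzero(M)
            w=np.array([ray((u,v),.018)[:2]*1000 for u,v in zip(us,vs)],np.float32)
            (cx,cy),(W,H),an=cv2.minAreaRect(w); L,B=max(W,H),min(W,H)
            if not(70<L<120 and 15<B<40): continue
            d=np.linalg.svd(w-w.mean(0))[2][0]; yw=np.degrees(np.arctan2(d[1],d[0])); yw=(yw+90)%180-90
            out.setdefault(k,[]).append((np.round(w.mean(0),1),round(float(yw),1),round(L),round(B)))
    return out
E
python3 - <<'E'
from h import *
print(handles(cv2.imread("pics/top0.png"))); print(handles(cv2.imread("pics/raw_t5.png")))
L=np.array([(0,y,29) for y in(106,62,22,-22,-62,-106,-134)]+[(-130,134,12),(-130,-134,12)])
uv=[(342,198),(392,235),(434,262),(485,298),(525,327),(577,366),(602,384),(212,320),(503,526)]
q,r=fit(L,uv,crop=(325,140,3.2)); c,s=np.cos(q[2]),np.sin(q[2])
W=np.c_[q[0]*1000+c*L[:,0]-s*L[:,1],q[1]*1000+s*L[:,0]+c*L[:,1],L[:,2]]/1000
for p,l in zip(np.array(uv)/3.2+[325,140]-proj(W),L): print(l,np.round(p,2))
E
```

```text
{'a': [(array([310. , 276.3], dtype=float32), 36.5, 88, 19)], 'b': [(array([363.6, 161.5], dtype=float32), 33.3, 89, 19)]}
{'a': [(array([309.5, 276. ], dtype=float32), 36.5, 88, 19)], 'b': [(array([363.5, 161.4], dtype=float32), 33.2, 89, 19)]}
[  0 106  29] [-0.15 -0.3 ]
[ 0 62 29] [0.4  0.68]
[ 0 22 29] [-0.23 -0.52]
[  0 -22  29] [0.55 0.1 ]
[  0 -62  29] [-0.77 -0.53]
[   0 -106   29] [0.24 0.97]
[   0 -134   29] [-1.66 -0.22]
[-130  134   12] [0.65 0.17]
[-130 -134   12] [ 0.22 -0.08]
```

Call:
move_arm([
  {"x":-0.266,"y":-0.312,"z":0,"wx":0,"wy":0,"wz":-36.5,"hand":0.7},
  {"x":-0.266,"y":-0.312,"z":0,"wx":0,"wy":0,"wz":-36.5,"hand":0.7},
  {"x":-0.266,"y":-0.312,"z":0,"wx":0,"wy":0,"wz":-36.5,"hand":0.7},
  {"x":-0.266,"y":-0.312,"z":0,"wx":0,"wy":0,"wz":-36.5,"hand":0.7},
  {"x":-0.266,"y":-0.312,"z":0.1,"wx":0,"wy":0,"wz":-36.5,"hand":0.7},
  {"x":-0.266,"y":-0.312,"z":0.19,"wx":0,"wy":0,"wz":-36.5,"hand":0.7},
  {"x":-0.266,"y":-0.312,"z":0.19,"wx":0,"wy":0,"wz":-36.5,"hand":0.7},
  {"x":-0.266,"y":-0.312,"z":0.19,"wx":0,"wy":0,"wz":-36.5,"hand":0.7},
])

```text
time: 18.4
tool_pos: [0.308, 0.2753, 0.147]
tool_rot: [-3.142, 0.002, 0.637]
contact_force: [1.7, 1.0, 0.4]
opening: 0.0642
```

Call:
move_arm([
  {"x":0,"y":0,"z":0,"wx":0,"wy":0,"wz":0,"hand":0.7},
  {"x":0,"y":0,"z":0,"wx":0,"wy":0,"wz":0,"hand":0.7},
])

```text
time: 18.65
tool_pos: [0.3103, 0.275, 0.1497]
tool_rot: [3.141, 0.001, 0.638]
contact_force: [-0.3, -0.6, 0.5]
opening: 0.0644
```

```bash
python3 - <<'E'
from h import *
t=viewer.read_camera("top")[:,:,::-1]; cv2.imwrite("pics/raw_t6.png",t); print(handles(t))
s=monitor.observe(); print(s["tool_pos"],s["tool_rot"],s["opening"])
im=viewer.read_camera("scene")[:,:,::-1]; cv2.imwrite("pics/raw_s6.png",im)
hsv=cv2.cvtColor(cv2.imread("pics/top0.png"),cv2.COLOR_BGR2HSV)
for v,u in((258,325),(270,327),(275,328)): print(hsv[v,u])
E
```

```text
{'b': [(array([363.7, 161.9], dtype=float32), 33.3, 90, 19)]}
[0.3110295  0.27515055 0.15031911] [ 3.14114202e+00 -1.14655438e-03  6.36718010e-01] 0.0642976380666392
[ 13 142 162]
[ 13 140 159]
[ 13 140 157]
```

Call:
move_arm([
  {"x":0,"y":-0.001,"z":0.06,"wx":0,"wy":0,"wz":0,"hand":0.7},
  {"x":0,"y":-0.001,"z":0.12,"wx":0,"wy":0,"wz":0,"hand":0.7},
  {"x":0,"y":-0.001,"z":0.13,"wx":0,"wy":0,"wz":0,"hand":0.7},
  {"x":0,"y":-0.001,"z":0.142,"wx":0,"wy":0,"wz":0,"hand":0.7},
  {"x":0,"y":-0.001,"z":0.142,"wx":0,"wy":0,"wz":0,"hand":0.7},
  {"x":0,"y":-0.001,"z":0.142,"wx":0,"wy":0,"wz":0,"hand":0.7},
])

```text
time: 19.5
tool_pos: [0.3106, 0.2767, 0.0091]
tool_rot: [3.141, -0.003, 0.637]
contact_force: [-0.6, -0.9, -1.2]
opening: 0.0646
```

Call:
move_arm([
  {"x":0,"y":0,"z":0,"wx":0,"wy":0,"wz":0,"hand":0},
  {"x":0,"y":0,"z":0,"wx":0,"wy":0,"wz":0,"hand":0},
  {"x":0,"y":0,"z":0,"wx":0,"wy":0,"wz":0,"hand":0},
  {"x":0,"y":0,"z":0,"wx":0,"wy":0,"wz":0,"hand":0},
  {"x":0,"y":0,"z":0,"wx":0,"wy":0,"wz":0,"hand":0},
  {"x":0,"y":0,"z":0,"wx":0,"wy":0,"wz":0,"hand":0},
], grip_force=40)

```text
time: 20.25
tool_pos: [0.3095, 0.276, 0.0077]
tool_rot: [3.142, 0.0, 0.637]
contact_force: [0.2, -0.8, 0.8]
opening: 0.0087
```

Call:
move_arm([
  {"x":0,"y":0,"z":0,"wx":0,"wy":0,"wz":0,"hand":0},
  {"x":0,"y":0,"z":0,"wx":0,"wy":0,"wz":0,"hand":0},
])

```text
time: 20.5
tool_pos: [0.3095, 0.276, 0.0077]
tool_rot: [3.142, 0.0, 0.637]
contact_force: [0.0, 0.6, -0.4]
opening: 0.0003
```

The jaws closed on nothing, so red may have been knocked aside. I'll lift and look.

Call:
move_arm([
  {"x":0,"y":0,"z":-0.06,"wx":0,"wy":0,"wz":0,"hand":0},
  {"x":0,"y":0,"z":-0.12,"wx":0,"wy":0,"wz":0,"hand":0.7},
  {"x":0,"y":0,"z":-0.142,"wx":0,"wy":0,"wz":0,"hand":0.7},
  {"x":0,"y":0,"z":-0.142,"wx":0,"wy":0,"wz":0,"hand":0.7},
])

```text
time: 21.0
tool_pos: [0.3104, 0.2766, 0.1512]
tool_rot: [3.141, -0.004, 0.637]
contact_force: [0.7, -0.2, -1.2]
opening: 0.0258
```

```bash
python3 - <<'E'
from h import *
im=viewer.read_camera("scene")[:,:,::-1]; cv2.imwrite("pics/raw_s7.png",im)
t=viewer.read_camera("top")[:,:,::-1]; cv2.imwrite("pics/raw_t7.png",t)
g=lambda i:cv2.resize(i[80:280,280:480],None,fx=2,fy=2)
k=lambda i:cv2.resize(i[130:330,150:350],None,fx=2,fy=2)
cv2.imwrite("pics/s7.png",np.hstack([g(im),k(t)]))
E
```

```text
(no output)
```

View pics/s7.png

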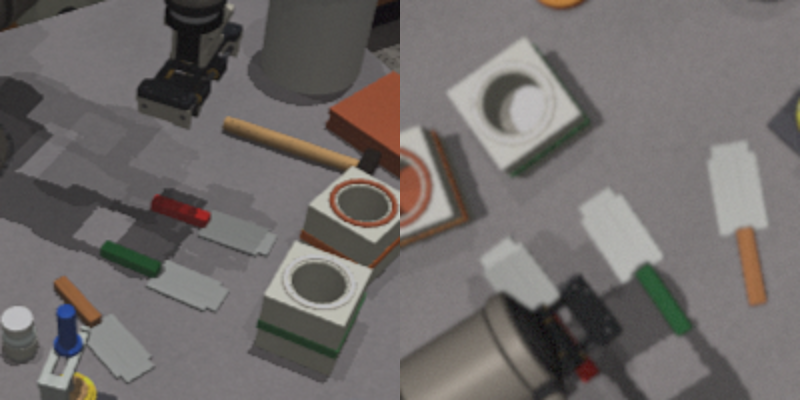

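```bash
python3 - <<'E'
from h import *
for f in("scene0","raw_s6","raw_s7"):
    im=cv2.imread(f"pics/{f}.png"); hsv=cv2.cvtColor(im,cv2.COLOR_BGR2HSV)
    m=cv2.inRange(hsv,(0,150,40),(8,255,255))|cv2.inRange(hsv,(172,150,40),(180,255,255)); M=np.zeros_like(m); M[150:230,330:410]=m[150:230,330:410]
    v,u=np.nonzero(M); w=np.array([ray(p,.013,"scene")[:2]*1000 for p in zip(u,v)],np.float32)
    d=np.linalg.svd(w-w.mean(0))[2][0]; r=cv2.minAreaRect(w)
    print(f,len(u),np.round([u.mean(),v.mean()],1),w.mean(0),np.degrees(np.arctan2(d[1],d[0]))%180,r[1])
for f in("top0","raw_t7"):
    im=cv2.imread(f"pics/{f}.png"); hsv=cv2.cvtColor(im,cv2.COLOR_BGR2HSV)
    m=cv2.inRange(hsv,(0,150,30),(8,255,255))|cv2.inRange(hsv,(172,150,30),(180,255,255)); M=np.zeros_like(m); M[260:335,205:275]=m[260:335,205:275]
    v,u=np.nonzero(M); print(f,len(u),u.min(),u.max(),v.min(),v.max())
E
```

```text
scene0 176 [369.7 184. ] [308.94458 276.42517] 37.269566 (94.98052978515625, 32.32706832885742)
raw_s6 202 [369.8 185. ] [312.68912 274.70377] 37.11877 (93.09923553466797, 33.41398239135742)
raw_s7 205 [369.9 185. ] [312.8867 274.86  ] 36.51406 (93.99797058105469, 33.608306884765625)
top0 308 221 248 287 319
raw_t7 62 238 248 309 319
```

Red hasn't moved, since both cameras still put its handle at about (310,276). The grip at TCP z = 8 mm was simply too high, so I'll go lower.

Call:
move_arm([
  {"x":0,"y":0,"z":0.06,"wx":0,"wy":0,"wz":0,"hand":0.7},
  {"x":0,"y":0,"z":0.1,"wx":0,"wy":0,"wz":0,"hand":0.7},
  {"x":0,"y":0,"z":0.13,"wx":0,"wy":0,"wz":0,"hand":0.7},
  {"x":0,"y":0,"z":0.142,"wx":0,"wy":0,"wz":0,"hand":0.7},
  {"x":0,"y":0,"z":0.146,"wx":0,"wy":0,"wz":0,"hand":0.7},
  {"x":0,"y":0,"z":0.147,"wx":0,"wy":0,"wz":0,"hand":0.7},
  {"x":0,"y":0,"z":0.147,"wx":0,"wy":0,"wz":0,"hand":0.7},
  {"x":0,"y":0,"z":0.147,"wx":0,"wy":0,"wz":0,"hand":0.7},
])

```text
time: 22.1
tool_pos: [0.31, 0.2763, 0.0034]
tool_rot: [3.141, -0.002, 0.637]
contact_force: [-0.5, -0.0, 0.7]
opening: 0.0642
```

Call:
move_arm([
  {"x":0,"y":0,"z":0,"wx":0,"wy":0,"wz":0,"hand":0},
  {"x":0,"y":0,"z":0,"wx":0,"wy":0,"wz":0,"hand":0},
  {"x":0,"y":0,"z":0,"wx":0,"wy":0,"wz":0,"hand":0},
  {"x":0,"y":0,"z":0,"wx":0,"wy":0,"wz":0,"hand":0},
  {"x":0,"y":0,"z":0,"wx":0,"wy":0,"wz":0,"hand":0},
  {"x":0,"y":0,"z":0,"wx":0,"wy":0,"wz":0,"hand":0},
  {"x":0,"y":0,"z":0,"wx":0,"wy":0,"wz":0,"hand":0},
  {"x":0,"y":0,"z":0,"wx":0,"wy":0,"wz":0,"hand":0},
])

```text
time: 23.1
tool_pos: [0.3095, 0.276, 0.0027]
tool_rot: [3.141, 0.0, 0.637]
contact_force: [-0.6, 0.3, 0.4]
opening: 0.0001
```

```bash
python3 - <<'E'
from h import *
im=viewer.read_camera("scene")[:,:,::-1].copy()
print(monitor.observe()["tool_pos"],monitor.observe()["opening"],monitor.observe()["qpos"], proj([[.3095,.276,.003],[.3095,.276,.15]],"scene"))
cv2.imwrite("pics/raw_s8.png",im)
cv2.imwrite("pics/s8.png",cv2.resize(im[90:240,300:460],None,fx=4,fy=4,interpolation=cv2.INTER_CUBIC))
E
```

```text
[0.30952574 0.27600967 0.002745  ] 0.00047884502688850633 [ 5.43027732e-01  4.20325580e-01  2.04576112e+00 -1.62418855e-04
  6.75531418e-01  1.47689231e+00] [[369.44579865 186.44054583]
 [372.07492988 150.36121758]]
```

View pics/s8.png

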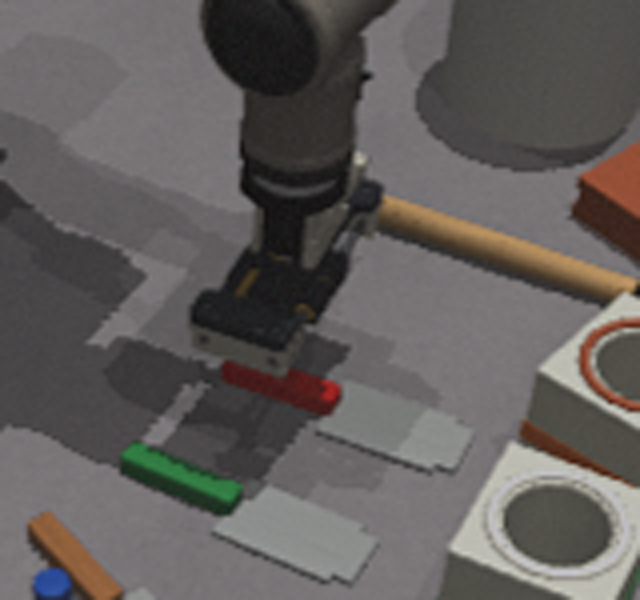

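```bash
python3 - <<'E'
from h import *
T=np.array([.5725,-.0402,.2530])
print("s1 crop", (proj([T+[0,-.046,0],T+[0,.046,0],T+[0,-.056,0],T+[0,.056,0]],"scene")-[210,130])*2.4)
T=np.array([.3104,.2766,.1512]); d=np.array([-.595,.804,0])*.013
print("s7 crop",(proj([T+d,T-d],"scene")-[280,80])*2)
E
```

```text
s1 crop [[193.16829047 254.47400182]
 [283.50728227 219.35018406]
 [183.08471078 258.39449958]
 [293.07019099 215.63212328]]
s7 crop [[188.486316   134.95640209]
 [181.21364214 145.74824513]]
```

Call:
move_arm([
  {"x":0,"y":0,"z":0,"wx":0,"wy":0,"wz":0,"hand":1},
  {"x":0,"y":0,"z":0,"wx":0,"wy":0,"wz":0,"hand":1},
  {"x":0,"y":0,"z":0,"wx":0,"wy":0,"wz":0,"hand":1},
  {"x":0,"y":0,"z":0,"wx":0,"wy":0,"wz":0,"hand":1},
  {"x":0,"y":0,"z":0,"wx":0,"wy":0,"wz":0,"hand":1},
  {"x":0,"y":0,"z":0,"wx":0,"wy":0,"wz":0,"hand":1},
  {"x":0,"y":0,"z":0,"wx":0,"wy":0,"wz":0,"hand":1},
  {"x":0,"y":0,"z":0,"wx":0,"wy":0,"wz":0,"hand":1},
])

```text
time: 24.15
tool_pos: [0.3095, 0.276, 0.0028]
tool_rot: [3.142, 0.0, 0.637]
contact_force: [-0.1, 0.2, 0.8]
opening: 0.076
```

```bash
python3 - <<'E'
from h import *
im=viewer.read_camera("scene")[:,:,::-1].copy(); t=viewer.read_camera("top")[:,:,::-1]
s=monitor.observe(); print(s["tool_pos"],s["opening"],s["contact_force"])
a=cv2.resize(im[130:230,310:430],None,fx=4,fy=4,interpolation=cv2.INTER_CUBIC); b=cv2.resize(t[240:340,185:265],None,fx=4,fy=4,interpolation=cv2.INTER_CUBIC)
cv2.imwrite("pics/s9.png",np.hstack([a,b]))
d=np.array([-.595,.804,0])*.046; T=np.array(s["tool_pos"])
print((proj([T+d,T-d],"scene")-[310,130])*4,(proj([T+d,T-d])-[185,240])*4+[480,0])
E
```

```text
[0.30952795 0.27602877 0.00275441] 0.08369640377119776 [ 0.26367048  0.2979896  -0.32119346]
[[261.30818479 188.9626211 ]
 [213.49703851 264.33283954]] [[621.11080798 298.90108242]
 [741.44066757 205.15933425]]
```

View pics/s9.png

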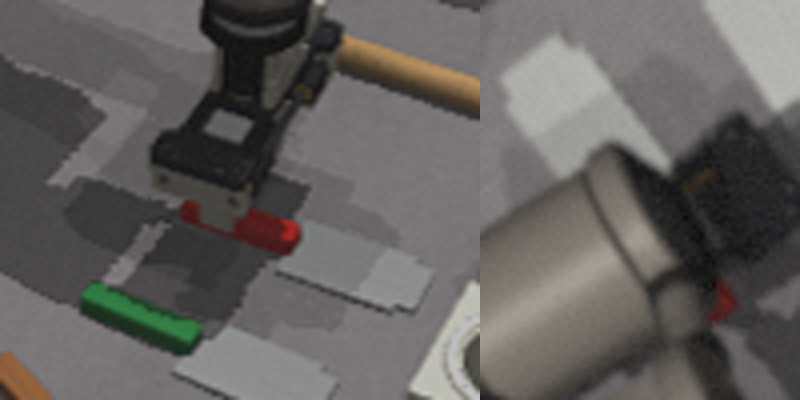

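The fingertips appear about 30 mm higher than the reported TCP: in the picture the near finger ends at (220,225), while its projection is (213,264). The brush was also held only near the top of its handle. So the reported z has an offset along the tool. I'll feel for the bench gently.

Call:
move_arm([
  {"x":0,"y":0,"z":0.005,"wx":0,"wy":0,"wz":0,"hand":1},
  {"x":0,"y":0,"z":0.01,"wx":0,"wy":0,"wz":0,"hand":1},
  {"x":0,"y":0,"z":0.01,"wx":0,"wy":0,"wz":0,"hand":1},
  {"x":0,"y":0,"z":0.01,"wx":0,"wy":0,"wz":0,"hand":1},
])

```text
time: 24.75
tool_pos: [0.3095, 0.276, -0.0073]
tool_rot: [3.142, 0.0, 0.637]
contact_force: [0.7, 0.8, 0.5]
opening: 0.0919
```

Call:
move_arm([
  {"x":0,"y":0,"z":0.003,"wx":0,"wy":0,"wz":0,"hand":1},
  {"x":0,"y":0,"z":0.005,"wx":0,"wy":0,"wz":0,"hand":1},
  {"x":0,"y":0,"z":0.005,"wx":0,"wy":0,"wz":0,"hand":1},
])

```text
time: 25.12
tool_pos: [0.3094, 0.2759, -0.0124]
tool_rot: [3.142, 0.0, 0.637]
contact_force: [-0.1, 0.6, -0.9]
opening: 0.092
```

Call:
move_arm([
  {"x":0,"y":0,"z":0.002,"wx":0,"wy":0,"wz":0,"hand":1},
  {"x":0,"y":0,"z":0.004,"wx":0,"wy":0,"wz":0,"hand":1},
  {"x":0,"y":0,"z":0.004,"wx":0,"wy":0,"wz":0,"hand":1},
])

```text
time: 25.5
tool_pos: [0.3094, 0.276, -0.0164]
tool_rot: [3.142, 0.0, 0.637]
contact_force: [-0.4, -0.2, 0.5]
opening: 0.092
```

Call:
move_arm([
  {"x":0,"y":0,"z":0.002,"wx":0,"wy":0,"wz":0,"hand":1},
  {"x":0,"y":0,"z":0.003,"wx":0,"wy":0,"wz":0,"hand":1},
  {"x":0,"y":0,"z":0.003,"wx":0,"wy":0,"wz":0,"hand":1},
])

```text
time: 25.88
tool_pos: [0.3095, 0.276, -0.0193]
tool_rot: [3.142, 0.0, 0.637]
contact_force: [0.5, 0.5, -0.4]
opening: 0.092
```

Call:
move_arm([
  {"x":0,"y":0,"z":0.002,"wx":0,"wy":0,"wz":0,"hand":1},
  {"x":0,"y":0,"z":0.003,"wx":0,"wy":0,"wz":0,"hand":1},
  {"x":0,"y":0,"z":0.003,"wx":0,"wy":0,"wz":0,"hand":1},
])

```text
time: 26.25
tool_pos: [0.3094, 0.276, -0.0223]
tool_rot: [3.142, 0.0, 0.637]
contact_force: [1.3, -0.1, 0.6]
opening: 0.092
```

Call:
move_arm([
  {"x":0,"y":0,"z":0.002,"wx":0,"wy":0,"wz":0,"hand":1},
  {"x":0,"y":0,"z":0.003,"wx":0,"wy":0,"wz":0,"hand":1},
  {"x":0,"y":0,"z":0.003,"wx":0,"wy":0,"wz":0,"hand":1},
])

```text
time: 26.62
tool_pos: [0.3095, 0.276, -0.0253]
tool_rot: [3.142, 0.0, 0.637]
contact_force: [0.8, 0.0, 1.1]
opening: 0.092
```

Call:
move_arm([
  {"x":0,"y":0,"z":0.002,"wx":0,"wy":0,"wz":0,"hand":1},
  {"x":0,"y":0,"z":0.002,"wx":0,"wy":0,"wz":0,"hand":1},
  {"x":0,"y":0,"z":0.002,"wx":0,"wy":0,"wz":0,"hand":1},
])

```text
time: 27.0
tool_pos: [0.3095, 0.276, -0.0273]
tool_rot: [3.142, 0.0, 0.637]
contact_force: [-0.2, -0.3, 0.4]
opening: 0.092
```

Call:
move_arm([
  {"x":0,"y":0,"z":0,"wx":0,"wy":0,"wz":0,"hand":0},
  {"x":0,"y":0,"z":0,"wx":0,"wy":0,"wz":0,"hand":0},
  {"x":0,"y":0,"z":0,"wx":0,"wy":0,"wz":0,"hand":0},
  {"x":0,"y":0,"z":0,"wx":0,"wy":0,"wz":0,"hand":0},
  {"x":0,"y":0,"z":0,"wx":0,"wy":0,"wz":0,"hand":0},
  {"x":0,"y":0,"z":0,"wx":0,"wy":0,"wz":0,"hand":0},
  {"x":0,"y":0,"z":0,"wx":0,"wy":0,"wz":0,"hand":0},
  {"x":0,"y":0,"z":0,"wx":0,"wy":0,"wz":0,"hand":0},
])

```text
time: 28.0
tool_pos: [0.3095, 0.276, -0.0273]
tool_rot: [3.142, 0.0, 0.637]
contact_force: [0.0, -0.2, 0.9]
opening: 0.0215
```

The grip stopped at 21.5 mm, which fits the handle. I'll ease down a little more for a deeper hold, feeling for the bench.

Call:
move_arm([
  {"x":0,"y":0,"z":0,"wx":0,"wy":0,"wz":0,"hand":0.4},
  {"x":0,"y":0,"z":0,"wx":0,"wy":0,"wz":0,"hand":0.4},
  {"x":0,"y":0,"z":0,"wx":0,"wy":0,"wz":0,"hand":0.4},
  {"x":0,"y":0,"z":0.001,"wx":0,"wy":0,"wz":0,"hand":0.4},
  {"x":0,"y":0,"z":0.002,"wx":0,"wy":0,"wz":0,"hand":0.4},
  {"x":0,"y":0,"z":0.003,"wx":0,"wy":0,"wz":0,"hand":0.4},
  {"x":0,"y":0,"z":0.003,"wx":0,"wy":0,"wz":0,"hand":0.4},
])

```text
time: 28.88
tool_pos: [0.3094, 0.276, -0.0303]
tool_rot: [3.142, 0.0, 0.637]
contact_force: [0.0, -0.2, -0.6]
opening: 0.0367
```

Call:
move_arm([
  {"x":0,"y":0,"z":0.001,"wx":0,"wy":0,"wz":0,"hand":0.4},
  {"x":0,"y":0,"z":0.002,"wx":0,"wy":0,"wz":0,"hand":0.4},
  {"x":0,"y":0,"z":0.002,"wx":0,"wy":0,"wz":0,"hand":0.4},
])

```text
time: 29.25
tool_pos: [0.3094, 0.276, -0.0323]
tool_rot: [3.142, 0.0, 0.637]
contact_force: [0.1, -0.3, -0.1]
opening: 0.0369
```

Call:
move_arm([
  {"x":0,"y":0,"z":0.001,"wx":0,"wy":0,"wz":0,"hand":0.4},
  {"x":0,"y":0,"z":0.002,"wx":0,"wy":0,"wz":0,"hand":0.4},
  {"x":0,"y":0,"z":0.002,"wx":0,"wy":0,"wz":0,"hand":0.4},
])

```text
time: 29.62
tool_pos: [0.3094, 0.276, -0.0343]
tool_rot: [3.142, 0.0, 0.637]
contact_force: [-0.4, -0.1, 1.2]
opening: 0.0365
```

Call:
move_arm([
  {"x":0,"y":0,"z":0,"wx":0,"wy":0,"wz":0,"hand":0},
  {"x":0,"y":0,"z":0,"wx":0,"wy":0,"wz":0,"hand":0},
  {"x":0,"y":0,"z":0,"wx":0,"wy":0,"wz":0,"hand":0},
  {"x":0,"y":0,"z":0,"wx":0,"wy":0,"wz":0,"hand":0},
  {"x":0,"y":0,"z":0,"wx":0,"wy":0,"wz":0,"hand":0},
], grip_force=50)

```text
time: 30.25
tool_pos: [0.3095, 0.276, -0.0342]
tool_rot: [3.141, -0.0, 0.637]
contact_force: [0.0, 0.7, 0.8]
opening: 0.0213
```

```bash
cat >> h.py <<'E'
RK=np.array([.4761,-.2896]); RY=np.radians(-37.0)
def rk(x,y): c,s=np.cos(RY),np.sin(RY); return RK+np.array([c*x-s*y,s*x+c*y])/1000
E
python3 - <<'E'
from h import *
s=monitor.observe(); T=s["tool_pos"]; print(T,s["opening"],s["contact_force"])
# grip offset from scraper origin = about -56 (x)
for k,y in enumerate((-84,0,84)): print(k,[np.round(rk(e-95-56,y),4) for e in(-20,88)])
E
```

```text
[ 0.30954754  0.27604169 -0.03421593] 0.02128119357172378 [0.03632597 0.73388107 0.8469952 ]
0 [array([ 0.289 , -0.2538]), array([ 0.3752, -0.3188])]
1 [array([ 0.3395, -0.1867]), array([ 0.4258, -0.2517])]
2 [array([ 0.3901, -0.1196]), array([ 0.4763, -0.1846])]
```

```bash
python3 - <<'E'
from h import *
print(ray((174,212),.035,"scene"), ray((510,362),.29), ray((151,158),.29,"scene"), ray((151,158),.27,"scene"))
E
```

```text
[ 0.16552127 -0.29892566  0.035     ] [ 0.19703712 -0.29617533  0.29      ] [ 0.22350073 -0.29971552  0.29      ] [ 0.19810772 -0.30009917  0.27      ]
```

Call:
move_arm([
  {"x":0,"y":0,"z":-0.03,"wx":0,"wy":0,"wz":0,"hand":0},
  {"x":0,"y":0,"z":-0.06,"wx":0,"wy":0,"wz":0,"hand":0},
  {"x":0,"y":0,"z":-0.11,"wx":0,"wy":0,"wz":0,"hand":0},
  {"x":0,"y":0,"z":-0.15,"wx":0,"wy":0,"wz":0,"hand":0},
  {"x":0,"y":0,"z":-0.15,"wx":0,"wy":0,"wz":0,"hand":0},
  {"x":0,"y":0,"z":-0.15,"wx":0,"wy":0,"wz":0,"hand":0},
])

```text
time: 31.0
tool_pos: [0.3088, 0.2756, 0.1149]
tool_rot: [-3.142, 0.002, 0.637]
contact_force: [0.4, -0.1, -1.3]
opening: 0.0211
```

Call:
move_arm([
  {"x":-0.089,"y":0.215,"z":0,"wx":0,"wy":0,"wz":36.5,"hand":0},
  {"x":-0.089,"y":0.215,"z":0,"wx":0,"wy":0,"wz":36.5,"hand":0},
  {"x":-0.089,"y":0.215,"z":0,"wx":0,"wy":0,"wz":36.5,"hand":0},
  {"x":-0.089,"y":0.215,"z":0,"wx":0,"wy":0,"wz":36.5,"hand":0},
  {"x":-0.089,"y":0.215,"z":0,"wx":0,"wy":0,"wz":36.5,"hand":0},
  {"x":-0.089,"y":0.215,"z":0,"wx":0,"wy":0,"wz":36.5,"hand":0},
  {"x":-0.089,"y":0.215,"z":0,"wx":0,"wy":0,"wz":36.5,"hand":0},
])

```text
time: 31.88
tool_pos: [0.3651, 0.0513, 0.1152]
tool_rot: [-3.141, 0.002, 0.002]
contact_force: [0.1, 0.1, -1.2]
opening: 0.0215
```

Call:
move_arm([
  {"x":-0.019,"y":0.2415,"z":0,"wx":0,"wy":0,"wz":37,"hand":0},
  {"x":-0.019,"y":0.2415,"z":0,"wx":0,"wy":0,"wz":37,"hand":0},
  {"x":-0.019,"y":0.2415,"z":0,"wx":0,"wy":0,"wz":37,"hand":0},
  {"x":-0.019,"y":0.2415,"z":0,"wx":0,"wy":0,"wz":37,"hand":0},
  {"x":-0.019,"y":0.2415,"z":0,"wx":0,"wy":0,"wz":37,"hand":0},
  {"x":-0.019,"y":0.2415,"z":0,"wx":0,"wy":0,"wz":37,"hand":0},
  {"x":-0.019,"y":0.2415,"z":0,"wx":0,"wy":0,"wz":37,"hand":0},
  {"x":-0.019,"y":0.2415,"z":0,"wx":0,"wy":0,"wz":37,"hand":0},
])

```text
time: 32.88
tool_pos: [0.3471, -0.19, 0.1159]
tool_rot: [-3.142, -0.0, -0.643]
contact_force: [0.1, 0.3, -1.0]
opening: 0.0216
```

```bash
python3 - <<'E'
from h import *
im=viewer.read_camera("scene")[:,:,::-1].copy(); t=viewer.read_camera("top")[:,:,::-1]; cv2.imwrite("pics/raw_t10.png",t)
s=monitor.observe(); print(s["tool_pos"],s["tool_rot"],s["opening"])
a=cv2.resize(im[100:350,60:340],None,fx=1.5,fy=1.5); b=cv2.resize(t[130:317,325:565],None,fx=1.6,fy=1.6)
h=max(a.shape[0],b.shape[0]); f=lambda i:cv2.copyMakeBorder(i,0,h-i.shape[0],0,0,0)
cv2.imwrite("pics/s10.png",np.hstack([f(a),f(b)])); print(a.shape,b.shape,handles(t))
E
```

```text
[ 0.34710108 -0.19048718  0.11587493] [ 3.14157394e+00 -2.05089666e-04 -6.44004849e-01] 0.021669209275316587
(375, 420, 3) (299, 384, 3) {'b': [(array([363.5, 161.5], dtype=float32), 33.4, 90, 19)]}
```

View pics/s10.png

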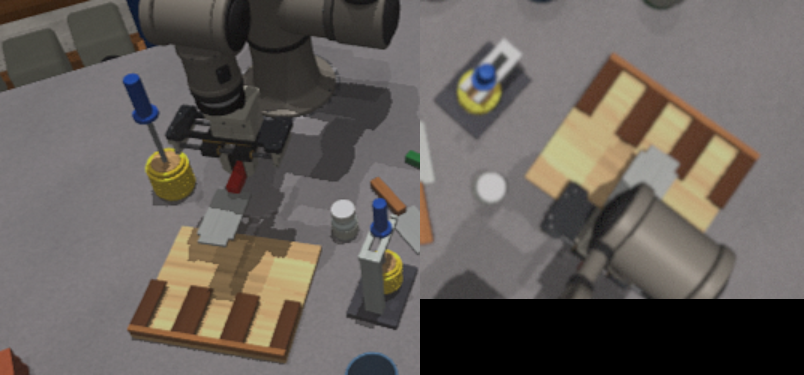

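The scraper is held level and lined up with the middle slot. The larger brush, at (160,140) in the left panel, is clear of the gripper.

Call:
move_arm([
  {"x":-0.003,"y":0.0015,"z":0.06,"wx":0,"wy":0,"wz":0,"hand":0},
  {"x":-0.003,"y":0.0015,"z":0.11,"wx":0,"wy":0,"wz":0,"hand":0},
  {"x":-0.003,"y":0.0015,"z":0.125,"wx":0,"wy":0,"wz":0,"hand":0},
  {"x":-0.003,"y":0.0015,"z":0.132,"wx":0,"wy":0,"wz":0,"hand":0},
  {"x":-0.003,"y":0.0015,"z":0.1355,"wx":0,"wy":0,"wz":0,"hand":0},
  {"x":-0.003,"y":0.0015,"z":0.1355,"wx":0,"wy":0,"wz":0,"hand":0},
  {"x":-0.003,"y":0.0015,"z":0.1355,"wx":0,"wy":0,"wz":0,"hand":0},
])

```text
time: 33.85
tool_pos: [0.344, -0.191, -0.0191]
tool_rot: [3.141, -0.002, -0.646]
contact_force: [-0.2, 0.1, -1.5]
opening: 0.0217
```

Call:
move_arm([
  {"x":0.01,"y":0,"z":0,"wx":0,"wy":0,"wz":0,"hand":0},
  {"x":0.02,"y":0,"z":0,"wx":0,"wy":0,"wz":0,"hand":0},
  {"x":0.03,"y":0,"z":0,"wx":0,"wy":0,"wz":0,"hand":0},
  {"x":0.04,"y":0,"z":0,"wx":0,"wy":0,"wz":0,"hand":0},
  {"x":0.04,"y":0,"z":0,"wx":0,"wy":0,"wz":0,"hand":0},
])

```text
time: 34.48
tool_pos: [0.3762, -0.2153, -0.0198]
tool_rot: [3.142, -0.001, -0.646]
contact_force: [-0.3, -0.2, -1.5]
opening: 0.0216
```

Call:
move_arm([
  {"x":0.012,"y":0,"z":0,"wx":0,"wy":0,"wz":0,"hand":0},
  {"x":0.024,"y":0,"z":0,"wx":0,"wy":0,"wz":0,"hand":0},
  {"x":0.036,"y":0,"z":0,"wx":0,"wy":0,"wz":0,"hand":0},
  {"x":0.048,"y":0,"z":0,"wx":0,"wy":0,"wz":0,"hand":0},
  {"x":0.053,"y":0,"z":0,"wx":0,"wy":0,"wz":0,"hand":0},
  {"x":0.053,"y":0,"z":0,"wx":0,"wy":0,"wz":0,"hand":0},
])

```text
time: 35.22
tool_pos: [0.4179, -0.2467, -0.0198]
tool_rot: [3.142, 0.0, -0.646]
contact_force: [-0.2, 0.5, -1.4]
opening: 0.0216
```

Call:
move_arm([
  {"x":0.002,"y":0,"z":0,"wx":0,"wy":0,"wz":0,"hand":0},
  {"x":0.004,"y":0,"z":0,"wx":0,"wy":0,"wz":0,"hand":0},
  {"x":0.006,"y":0,"z":0,"wx":0,"wy":0,"wz":0,"hand":0},
  {"x":0.007,"y":0,"z":0,"wx":0,"wy":0,"wz":0,"hand":0},
  {"x":0.007,"y":0,"z":0,"wx":0,"wy":0,"wz":0,"hand":0},
])

```text
time: 35.85
tool_pos: [0.4235, -0.2508, -0.0197]
tool_rot: [3.142, -0.0, -0.646]
contact_force: [-0.2, -0.3, -1.0]
opening: 0.0216
```

Call:
move_arm([
  {"x":0.001,"y":0,"z":0,"wx":0,"wy":0,"wz":0,"hand":0},
  {"x":0.002,"y":0,"z":0,"wx":0,"wy":0,"wz":0,"hand":0},
  {"x":0.003,"y":0,"z":0,"wx":0,"wy":0,"wz":0,"hand":0},
  {"x":0.003,"y":0,"z":0,"wx":0,"wy":0,"wz":0,"hand":0},
])

```text
time: 36.35
tool_pos: [0.4239, -0.251, -0.0203]
tool_rot: [-3.141, 0.005, -0.646]
contact_force: [-4.1, 2.9, 1.0]
opening: 0.0213
```

Call:
move_arm([
  {"x":0.001,"y":0,"z":0,"wx":0,"wy":0,"wz":0,"hand":0},
  {"x":0.002,"y":0,"z":0,"wx":0,"wy":0,"wz":0,"hand":0},
  {"x":0.002,"y":0,"z":0,"wx":0,"wy":0,"wz":0,"hand":0},
])

```text
time: 36.72
tool_pos: [0.4238, -0.2508, -0.0207]
tool_rot: [-3.141, 0.009, -0.646]
contact_force: [-10.2, 7.3, 2.5]
opening: 0.022
```

Call:
move_arm([
  {"x":-0.005,"y":0,"z":0,"wx":0,"wy":0,"wz":0,"hand":0},
  {"x":-0.005,"y":0,"z":0.001,"wx":0,"wy":0,"wz":0,"hand":0},
  {"x":-0.005,"y":0,"z":0.001,"wx":0,"wy":0,"wz":0,"hand":0.4},
  {"x":-0.005,"y":0,"z":0.001,"wx":0,"wy":0,"wz":0,"hand":0.5},
  {"x":-0.005,"y":0,"z":0.001,"wx":0,"wy":0,"wz":0,"hand":0.5},
  {"x":-0.005,"y":0,"z":0.001,"wx":0,"wy":0,"wz":0,"hand":0.5},
  {"x":-0.005,"y":0,"z":-0.04,"wx":0,"wy":0,"wz":0,"hand":0.5},
  {"x":-0.005,"y":0,"z":-0.08,"wx":0,"wy":0,"wz":0,"hand":0.5},
])

```text
time: 37.72
tool_pos: [0.4231, -0.2506, 0.061]
tool_rot: [3.142, 0.001, -0.646]
contact_force: [-0.1, -0.2, 0.4]
opening: 0.0459
```

Call:
move_arm([
  {"x":0,"y":0,"z":-0.09,"wx":0,"wy":0,"wz":0,"hand":0.7},
  {"x":0,"y":0,"z":-0.09,"wx":0,"wy":0,"wz":0,"hand":0.7},
  {"x":0,"y":0,"z":-0.09,"wx":0,"wy":0,"wz":0,"hand":0.7},
  {"x":0,"y":0,"z":-0.09,"wx":0,"wy":0,"wz":0,"hand":0.7},
])

```text
time: 38.22
tool_pos: [0.4228, -0.2503, 0.1492]
tool_rot: [-3.142, 0.002, -0.646]
contact_force: [0.5, -0.1, -1.0]
opening: 0.0641
```

```bash
sed -i 's/"c":((8,16),(140,255))/"c":((9,17),(110,255))/' h.py; cat >> h.py <<'E'
def scene_handle(k,box,z=.013,f=None): # box u0,u1,v0,v1
    im=viewer.read_camera("scene")[:,:,::-1] if f is None else cv2.imread(f)
    hsv=cv2.cvtColor(im,cv2.COLOR_BGR2HSV); (h0,h1),(s0,_)=HS[k]
    m=cv2.inRange(hsv,(h0,s0,30),(h1,255,255))
    if k=="a": m|=cv2.inRange(hsv,(172,s0,30),(180,255,255))
    u0,u1,v0,v1=box; M=np.zeros_like(m); M[v0:v1,u0:u1]=m[v0:v1,u0:u1]; v,u=np.nonzero(M)
    w=np.array([ray(p,z,"scene")[:2]*1000 for p in zip(u,v)],np.float32); d=np.linalg.svd(w-w.mean(0))[2][0]
    return len(u),w.mean(0),(np.degrees(np.arctan2(d[1],d[0]))+90)%180-90
E
python3 - <<'E'
from h import *
t=viewer.read_camera("top")[:,:,::-1]; cv2.imwrite("pics/raw_t11.png",t); im=viewer.read_camera("scene")[:,:,::-1];cv2.imwrite("pics/raw_s11.png",im)
print(handles(t)); s=monitor.observe(); print(s["tool_pos"],s["tool_rot"])
print("a racked: want yaw -37, centre",rk(-62,0),scene_handle("a",(180,300,200,330),.025,"pics/raw_s11.png"))
print(handles(cv2.imread("pics/top0.png")))
E
```

```text
{'b': [(array([363.7, 161.5], dtype=float32), 33.4, 90, 20)], 'c': [(array([400.9,  55.4], dtype=float32), 9.1, 89, 19)]}
[ 0.42268665 -0.25021496  0.14878051] [-3.14152464e+00  2.97948927e-03 -6.45788432e-01]
a racked: want yaw -37, centre [ 0.4265846  -0.25228747] (296, array([ 427.33115, -253.43932], dtype=float32), np.float32(-35.511868))
{'a': [(array([310. , 276.3], dtype=float32), 36.5, 88, 19)], 'b': [(array([363.6, 161.5], dtype=float32), 33.3, 89, 19)], 'c': [(array([400.9,  55.4], dtype=float32), 9.3, 89, 19)]}
```

Call:
move_arm([
  {"x":-0.286,"y":-0.317,"z":0,"wx":0,"wy":0,"wz":-70.4,"hand":0.7},
  {"x":-0.286,"y":-0.317,"z":0,"wx":0,"wy":0,"wz":-70.4,"hand":0.7},
  {"x":-0.286,"y":-0.317,"z":0,"wx":0,"wy":0,"wz":-70.4,"hand":0.7},
  {"x":-0.286,"y":-0.317,"z":0,"wx":0,"wy":0,"wz":-70.4,"hand":0.7},
  {"x":-0.286,"y":-0.317,"z":0,"wx":0,"wy":0,"wz":-70.4,"hand":0.7},
  {"x":-0.286,"y":-0.317,"z":0,"wx":0,"wy":0,"wz":-70.4,"hand":0.7},
  {"x":-0.286,"y":-0.317,"z":0,"wx":0,"wy":0,"wz":-70.4,"hand":0.7},
  {"x":-0.286,"y":-0.317,"z":0,"wx":0,"wy":0,"wz":-70.4,"hand":0.7},
])

```text
time: 39.33
tool_pos: [0.3844, 0.1773, 0.1491]
tool_rot: [-3.14, 0.002, 0.589]
contact_force: [0.7, -0.4, -0.3]
opening: 0.0638
```

Call:
move_arm([
  {"x":0,"y":0,"z":0,"wx":0,"wy":0,"wz":0,"hand":0.7},
  {"x":0,"y":0,"z":0,"wx":0,"wy":0,"wz":0,"hand":0.7},
])

```text
time: 39.58
tool_pos: [0.3859, 0.1733, 0.1499]
tool_rot: [-3.142, 0.001, 0.581]
contact_force: [0.8, 0.0, 0.5]
opening: 0.0642
```

```bash
python3 - <<'E'
from h import *
s=monitor.observe(); print(s["tool_pos"],s["tool_rot"],s["opening"])
print("before",scene_handle("b",(310,375,190,230),.013,"pics/raw_s11.png"),"now",scene_handle("b",(310,375,190,230)))
E
```

```text
[0.38586133 0.17329291 0.14985422] [-3.14156540e+00  1.03534065e-03  5.80565543e-01] 0.06422142179097697
before (221, array([363.3674 , 159.20674], dtype=float32), np.float32(34.130524)) now (240, array([366.09927, 159.0795 ], dtype=float32), np.float32(32.303207))
```

Call:
move_arm([
  {"x":0,"y":-0.0024,"z":0.06,"wx":0,"wy":0,"wz":0,"hand":0.7},
  {"x":0,"y":-0.0024,"z":0.12,"wx":0,"wy":0,"wz":0,"hand":0.7},
  {"x":0,"y":-0.0024,"z":0.155,"wx":0,"wy":0,"wz":0,"hand":0.7},
  {"x":0,"y":-0.0024,"z":0.17,"wx":0,"wy":0,"wz":0,"hand":0.7},
  {"x":0,"y":-0.0024,"z":0.178,"wx":0,"wy":0,"wz":0,"hand":0.7},
  {"x":0,"y":-0.0024,"z":0.183,"wx":0,"wy":0,"wz":0,"hand":0.7},
  {"x":0,"y":-0.0024,"z":0.183,"wx":0,"wy":0,"wz":0,"hand":0.7},
  {"x":0,"y":-0.0024,"z":0.183,"wx":0,"wy":0,"wz":0,"hand":0.7},
])

```text
time: 40.62
tool_pos: [0.3849, 0.1765, -0.0322]
tool_rot: [3.141, -0.001, 0.583]
contact_force: [0.0, 0.4, 0.1]
opening: 0.0642
```

Call:
move_arm([
  {"x":0,"y":0,"z":0,"wx":0,"wy":0,"wz":0,"hand":0},
  {"x":0,"y":0,"z":0,"wx":0,"wy":0,"wz":0,"hand":0},
  {"x":0,"y":0,"z":0,"wx":0,"wy":0,"wz":0,"hand":0},
  {"x":0,"y":0,"z":0,"wx":0,"wy":0,"wz":0,"hand":0},
  {"x":0,"y":0,"z":0,"wx":0,"wy":0,"wz":0,"hand":0},
  {"x":0,"y":0,"z":0,"wx":0,"wy":0,"wz":0,"hand":0},
  {"x":0,"y":0,"z":0,"wx":0,"wy":0,"wz":0,"hand":0},
  {"x":0,"y":0,"z":0,"wx":0,"wy":0,"wz":0,"hand":0},
], grip_force=50)

```text
time: 41.62
tool_pos: [0.3845, 0.1765, -0.0327]
tool_rot: [3.141, -0.0, 0.583]
contact_force: [0.7, -0.0, 0.0]
opening: 0.0216
```

Call:
move_arm([
  {"x":0,"y":0,"z":-0.03,"wx":0,"wy":0,"wz":0,"hand":0},
  {"x":0,"y":0,"z":-0.06,"wx":0,"wy":0,"wz":0,"hand":0},
  {"x":0,"y":0,"z":-0.11,"wx":0,"wy":0,"wz":0,"hand":0},
  {"x":0,"y":0,"z":-0.15,"wx":0,"wy":0,"wz":0,"hand":0},
  {"x":0,"y":0,"z":-0.15,"wx":0,"wy":0,"wz":0,"hand":0},
  {"x":0,"y":0,"z":-0.15,"wx":0,"wy":0,"wz":0,"hand":0},
])

```text
time: 42.38
tool_pos: [0.3836, 0.1763, 0.1164]
tool_rot: [-3.141, 0.002, 0.583]
contact_force: [0.5, -0.5, -1.9]
opening: 0.0215
```

Call:
move_arm([
  {"x":-0.078,"y":0.1,"z":0,"wx":0,"wy":0,"wz":33.4,"hand":0},
  {"x":-0.078,"y":0.1,"z":0,"wx":0,"wy":0,"wz":33.4,"hand":0},
  {"x":-0.078,"y":0.1,"z":0,"wx":0,"wy":0,"wz":33.4,"hand":0},
  {"x":-0.078,"y":0.1,"z":0,"wx":0,"wy":0,"wz":33.4,"hand":0},
  {"x":-0.078,"y":0.1,"z":0,"wx":0,"wy":0,"wz":33.4,"hand":0},
  {"x":-0.078,"y":0.1,"z":0,"wx":0,"wy":0,"wz":33.4,"hand":0},
])

```text
time: 43.12
tool_pos: [0.3741, 0.0508, 0.1169]
tool_rot: [-3.142, 0.001, 0.004]
contact_force: [0.4, 0.4, -3.0]
opening: 0.0214
```

Call:
move_arm([
  {"x":-0.0385,"y":0.31,"z":0,"wx":0,"wy":0,"wz":47,"hand":0},
  {"x":-0.0385,"y":0.31,"z":0,"wx":0,"wy":0,"wz":47,"hand":0},
  {"x":-0.0385,"y":0.31,"z":0,"wx":0,"wy":0,"wz":47,"hand":0},
  {"x":-0.0385,"y":0.31,"z":0,"wx":0,"wy":0,"wz":47,"hand":0},
  {"x":-0.0385,"y":0.31,"z":0,"wx":0,"wy":0,"wz":47,"hand":0},
  {"x":-0.0385,"y":0.31,"z":0,"wx":0,"wy":0,"wz":47,"hand":0},
  {"x":-0.0385,"y":0.31,"z":0,"wx":0,"wy":0,"wz":47,"hand":0},
  {"x":-0.0385,"y":0.31,"z":0,"wx":0,"wy":0,"wz":47,"hand":0},
])

```text
time: 44.12
tool_pos: [0.3362, -0.2583, 0.1172]
tool_rot: [-3.141, 0.001, -0.817]
contact_force: [0.2, 0.5, -1.0]
opening: 0.0217
```

Call:
move_arm([
  {"x":0,"y":0,"z":0,"wx":0,"wy":0,"wz":0,"hand":0},
  {"x":0,"y":0,"z":0,"wx":0,"wy":0,"wz":0,"hand":0},
])

```text
time: 44.38
tool_pos: [0.3362, -0.2593, 0.1174]
tool_rot: [3.142, -0.0, -0.819]
contact_force: [0.0, -0.3, -1.4]
opening: 0.0212
```

```bash
cat >> h.py <<'E'
def inrack(T): c,s=np.cos(RY),np.sin(RY); d=np.array(T[:2])-RK; return np.round([1000*(c*d[0]+s*d[1]),1000*(-s*d[0]+c*d[1])],1)
E
python3 - <<'E'
from h import *
im=viewer.read_camera("scene")[:,:,::-1].copy()
s=monitor.observe(); print(s["tool_pos"],s["tool_rot"],s["opening"],inrack(s["tool_pos"]))
cv2.imwrite("pics/s12.png",cv2.resize(im[80:350,80:350],None,fx=2.2,fy=2.2))
E
```

```text
[ 0.33614732 -0.25945811  0.1174067 ] [ 3.14154112e+00 -2.66914684e-04 -8.18995819e-01] 0.02160490966164833 [-129.9  -60.2]
```

View pics/s12.png

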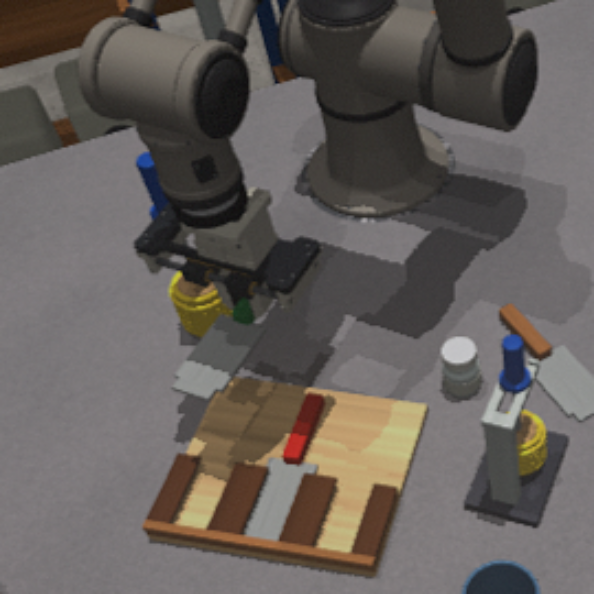

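The red scraper is seated in the middle slot. The green one is held level at the right-hand mouth, and the wrist joint stays above the look-alike brush. Now I'll lower it.

Call:
move_arm([
  {"x":-0.002,"y":0,"z":0.05,"wx":0,"wy":0,"wz":0,"hand":0},
  {"x":-0.002,"y":0,"z":0.1,"wx":0,"wy":0,"wz":0,"hand":0},
  {"x":-0.002,"y":0,"z":0.122,"wx":0,"wy":0,"wz":0,"hand":0},
  {"x":-0.002,"y":0,"z":0.131,"wx":0,"wy":0,"wz":0,"hand":0},
  {"x":-0.002,"y":0,"z":0.1355,"wx":0,"wy":0,"wz":0,"hand":0},
  {"x":-0.002,"y":0,"z":0.1355,"wx":0,"wy":0,"wz":0,"hand":0},
  {"x":-0.002,"y":0,"z":0.1355,"wx":0,"wy":0,"wz":0,"hand":0},
])

```text
time: 45.3
tool_pos: [0.335, -0.259, -0.0174]
tool_rot: [3.142, -0.002, -0.82]
contact_force: [1.6, -0.1, -0.6]
opening: 0.0211
```

Call:
move_arm([
  {"x":0.008,"y":0,"z":0,"wx":0,"wy":0,"wz":0,"hand":0},
  {"x":0.016,"y":0,"z":0,"wx":0,"wy":0,"wz":0,"hand":0},
  {"x":0.023,"y":0,"z":0,"wx":0,"wy":0,"wz":0,"hand":0},
  {"x":0.023,"y":0,"z":0,"wx":0,"wy":0,"wz":0,"hand":0},
])

```text
time: 45.8
tool_pos: [0.3507, -0.2759, -0.0182]
tool_rot: [3.142, -0.001, -0.82]
contact_force: [-0.3, 0.6, -2.1]
opening: 0.0214
```

```bash
python3 - <<'E'
from h import *
s=monitor.observe(); print(s["tool_pos"],s["tool_rot"],s["opening"],inrack(s["tool_pos"]),s["contact_force"])
T=s["tool_pos"];y=s["tool_rot"][2]
g=rk(20-128,-84)-T[:2]; c,n=np.cos(y),np.sin(y); print("to straight pose: x %.4f y %.4f wz %.1f"%(c*g[0]+n*g[1], n*g[0]-c*g[1], np.degrees(y)+37))
E
```

```text
[ 0.35072742 -0.27589396 -0.01822027] [ 3.14153160e+00 -6.56014372e-04 -8.20318019e-01] 0.02136387022167851 [-108.4  -64.5] [-0.32898934  0.55496518 -2.09292194]
to straight pose: x 0.0038 y 0.0191 wz -10.0
```

Call:
move_arm([
  {"x":0.0012,"y":0.0063,"z":0,"wx":0,"wy":0,"wz":-3.3,"hand":0},
  {"x":0.0025,"y":0.0127,"z":0,"wx":0,"wy":0,"wz":-6.7,"hand":0},
  {"x":0.0038,"y":0.0191,"z":0,"wx":0,"wy":0,"wz":-10,"hand":0},
  {"x":0.0038,"y":0.0191,"z":0,"wx":0,"wy":0,"wz":-10,"hand":0},
  {"x":0.0038,"y":0.0191,"z":0,"wx":0,"wy":0,"wz":-10,"hand":0},
])

```text
time: 46.42
tool_pos: [0.3388, -0.2908, -0.0183]
tool_rot: [-3.141, 0.0, -0.647]
contact_force: [-0.2, 1.1, -1.1]
opening: 0.0213
```

Call:
move_arm([
  {"x":0.012,"y":0,"z":0,"wx":0,"wy":0,"wz":0,"hand":0},
  {"x":0.024,"y":0,"z":0,"wx":0,"wy":0,"wz":0,"hand":0},
  {"x":0.036,"y":0,"z":0,"wx":0,"wy":0,"wz":0,"hand":0},
  {"x":0.048,"y":0,"z":0,"wx":0,"wy":0,"wz":0,"hand":0},
  {"x":0.055,"y":0,"z":0,"wx":0,"wy":0,"wz":0,"hand":0},
  {"x":0.055,"y":0,"z":0,"wx":0,"wy":0,"wz":0,"hand":0},
])

```text
time: 47.18
tool_pos: [0.3831, -0.3244, -0.0183]
tool_rot: [3.142, -0.0, -0.646]
contact_force: [1.1, 0.4, -0.8]
opening: 0.0215
```

```bash
python3 - <<'E'
from h import *
s=monitor.observe(); print(s["tool_pos"],s["tool_rot"],s["opening"],inrack(s["tool_pos"]),s["contact_force"])
E
```

```text
[ 0.38308657 -0.3244378  -0.01831315] [ 3.14152747e+00 -1.02717924e-04 -6.45625135e-01] 0.021458873416844534 [-53.3 -83.8] [ 1.1433405   0.41963075 -0.78152274]
```

Expected contact with the stop is near rack x = -39.5 mm, so about 14 mm to go.

Call:
move_arm([
  {"x":0.004,"y":0,"z":0,"wx":0,"wy":0,"wz":0,"hand":0},
  {"x":0.008,"y":0,"z":0,"wx":0,"wy":0,"wz":0,"hand":0},
  {"x":0.01,"y":0,"z":0,"wx":0,"wy":0,"wz":0,"hand":0},
  {"x":0.012,"y":0,"z":0,"wx":0,"wy":0,"wz":0,"hand":0},
  {"x":0.013,"y":0,"z":0,"wx":0,"wy":0,"wz":0,"hand":0},
  {"x":0.013,"y":0,"z":0,"wx":0,"wy":0,"wz":0,"hand":0},
])

```text
time: 47.92
tool_pos: [0.3932, -0.3321, -0.0182]
tool_rot: [3.142, -0.0, -0.646]
contact_force: [-0.3, -0.3, -1.2]
opening: 0.0212
```

Call:
move_arm([
  {"x":0.001,"y":0,"z":0,"wx":0,"wy":0,"wz":0,"hand":0},
  {"x":0.002,"y":0,"z":0,"wx":0,"wy":0,"wz":0,"hand":0},
  {"x":0.003,"y":0,"z":0,"wx":0,"wy":0,"wz":0,"hand":0},
  {"x":0.003,"y":0,"z":0,"wx":0,"wy":0,"wz":0,"hand":0},
])

```text
time: 48.42
tool_pos: [0.3955, -0.3338, -0.0182]
tool_rot: [3.142, 0.0, -0.646]
contact_force: [0.3, -0.6, -1.5]
opening: 0.022
```

Call:
move_arm([
  {"x":0.001,"y":0,"z":0,"wx":0,"wy":0,"wz":0,"hand":0},
  {"x":0.002,"y":0,"z":0,"wx":0,"wy":0,"wz":0,"hand":0},
  {"x":0.003,"y":0,"z":0,"wx":0,"wy":0,"wz":0,"hand":0},
  {"x":0.003,"y":0,"z":0,"wx":0,"wy":0,"wz":0,"hand":0},
])

```text
time: 48.92
tool_pos: [0.3955, -0.3335, -0.019]
tool_rot: [-3.141, 0.007, -0.646]
contact_force: [-8.7, 5.3, 1.3]
opening: 0.0215
```

Call:
move_arm([
  {"x":-0.003,"y":0,"z":0,"wx":0,"wy":0,"wz":0,"hand":0},
  {"x":-0.003,"y":0,"z":0.001,"wx":0,"wy":0,"wz":0,"hand":0},
  {"x":-0.003,"y":0,"z":0.001,"wx":0,"wy":0,"wz":0,"hand":0.4},
  {"x":-0.003,"y":0,"z":0.001,"wx":0,"wy":0,"wz":0,"hand":0.5},
  {"x":-0.003,"y":0,"z":0.001,"wx":0,"wy":0,"wz":0,"hand":0.5},
  {"x":-0.003,"y":0,"z":0.001,"wx":0,"wy":0,"wz":0,"hand":0.5},
  {"x":-0.003,"y":0,"z":-0.04,"wx":0,"wy":0,"wz":0,"hand":0.5},
  {"x":-0.003,"y":0,"z":-0.08,"wx":0,"wy":0,"wz":0,"hand":0.5},
])

```text
time: 49.92
tool_pos: [0.3954, -0.3336, 0.0625]
tool_rot: [-3.141, 0.001, -0.646]
contact_force: [1.2, 0.1, 0.7]
opening: 0.046
```

Call:
move_arm([
  {"x":0,"y":0,"z":-0.1,"wx":0,"wy":0,"wz":0,"hand":0.7},
  {"x":0,"y":0,"z":-0.1,"wx":0,"wy":0,"wz":0,"hand":0.7},
  {"x":0,"y":0,"z":-0.1,"wx":0,"wy":0,"wz":0,"hand":0.7},
  {"x":0,"y":0,"z":-0.1,"wx":0,"wy":0,"wz":0,"hand":0.7},
])

```text
time: 50.42
tool_pos: [0.3952, -0.3334, 0.161]
tool_rot: [-3.141, 0.001, -0.646]
contact_force: [-0.0, -0.6, 0.5]
opening: 0.0644
```

```bash
python3 - <<'E'
from h import *
t=viewer.read_camera("top")[:,:,::-1]; im=viewer.read_camera("scene")[:,:,::-1];cv2.imwrite("pics/raw_s13.png",im); cv2.imwrite("pics/raw_t13.png",t)
print(handles(t)); s=monitor.observe(); print(s["tool_pos"],s["tool_rot"],s["opening"])
print("b racked: want",rk(-62,-84),scene_handle("b",(80,300,180,330),.025,"pics/raw_s13.png"))
print("a",scene_handle("a",(180,300,200,330),.025,"pics/raw_s13.png"))
T=s["tool_pos"];y=s["tool_rot"][2]; c,n=np.cos(y),np.sin(y)
o=handles(t)
if "c" in o:
    h=np.array(o["c"][0][0])/1000; w=np.radians(o["c"][0][1]); g=h-25/1000*np.array([np.cos(w),np.sin(w)])-T[:2]
    print("to c(-82): x %.4f y %.4f wz %.1f"%(c*g[0]+n*g[1], n*g[0]-c*g[1], np.degrees(y-w)), g+T[:2])
E
```

```text
{'a': [(array([ 425.5, -252.6], dtype=float32), -37.2, 92, 21)], 'b': [(array([ 371.4, -315.7], dtype=float32), -37.5, 81, 20)], 'c': [(array([215.4, 481.9], dtype=float32), 33.2, 114, 17), (array([401.2,  55.4], dtype=float32), 9.3, 89, 19)]}
[ 0.39491307 -0.3331234   0.16030168] [-3.14104117e+00  2.87825212e-03 -6.45766902e-01] 0.06424130356229134
b racked: want [ 0.37603214 -0.31937285] (274, array([ 377.55887, -320.15585], dtype=float32), np.float32(-35.994713))
a (295, array([ 427.37784, -253.53197], dtype=float32), np.float32(-35.902225))
to c(-82): x -0.6423 y -0.5194 wz -70.2 [0.19448089 0.46821093]
```

Call:
move_arm([
  {"x":-0.237,"y":-0.305,"z":0,"wx":0,"wy":0,"wz":-46.3,"hand":0.7},
  {"x":-0.237,"y":-0.305,"z":0,"wx":0,"wy":0,"wz":-46.3,"hand":0.7},
  {"x":-0.237,"y":-0.305,"z":0,"wx":0,"wy":0,"wz":-46.3,"hand":0.7},
  {"x":-0.237,"y":-0.305,"z":0,"wx":0,"wy":0,"wz":-46.3,"hand":0.7},
  {"x":-0.237,"y":-0.305,"z":0,"wx":0,"wy":0,"wz":-46.3,"hand":0.7},
  {"x":-0.237,"y":-0.305,"z":0,"wx":0,"wy":0,"wz":-46.3,"hand":0.7},
  {"x":-0.237,"y":-0.305,"z":0,"wx":0,"wy":0,"wz":-46.3,"hand":0.7},
  {"x":-0.237,"y":-0.305,"z":0,"wx":0,"wy":0,"wz":-46.3,"hand":0.7},
])

```text
time: 51.52
tool_pos: [0.3894, 0.0527, 0.1611]
tool_rot: [3.141, 0.002, 0.164]
contact_force: [-0.4, -0.8, -0.5]
opening: 0.0643
```

Call:
move_arm([
  {"x":0,"y":0,"z":0,"wx":0,"wy":0,"wz":0,"hand":0.7},
  {"x":0,"y":0,"z":0,"wx":0,"wy":0,"wz":0,"hand":0.7},
  {"x":0,"y":0,"z":0,"wx":0,"wy":0,"wz":0,"hand":0.7},
])

```text
time: 51.9
tool_pos: [0.39, 0.0515, 0.1617]
tool_rot: [3.141, 0.0, 0.16]
contact_force: [-0.1, 0.3, 0.4]
opening: 0.0642
```

```bash
python3 - <<'E'
from h import *
s=monitor.observe(); T=s["tool_pos"]; print(T,s["tool_rot"],s["opening"])
print("before",scene_handle("c",(300,335,215,248),.013,"pics/raw_s13.png"),"now",scene_handle("c",(300,335,215,248)))
w=np.radians(9.3); d=np.array(T[:2])*1000-[401.2,55.4]; print("along,perp of centre",d@[np.cos(w),np.sin(w)],d@[-np.sin(w),np.cos(w)])
E
```

```text
[0.38995597 0.05147777 0.16172436] [3.14146182e+00 7.12591525e-05 1.60363273e-01] 0.06416079825321912
before (202, array([402.61905 ,  53.876553], dtype=float32), np.float32(8.223228)) now (205, array([403.89862 ,  53.471874], dtype=float32), np.float32(8.807251))
along,perp of centre -11.730080684858024 -2.053597111104744
```

Call:
move_arm([
  {"x":0,"y":-0.002,"z":0.06,"wx":0,"wy":0,"wz":0,"hand":0.7},
  {"x":0,"y":-0.002,"z":0.12,"wx":0,"wy":0,"wz":0,"hand":0.7},
  {"x":0,"y":-0.002,"z":0.16,"wx":0,"wy":0,"wz":0,"hand":0.7},
  {"x":0,"y":-0.002,"z":0.178,"wx":0,"wy":0,"wz":0,"hand":0.7},
  {"x":0,"y":-0.002,"z":0.186,"wx":0,"wy":0,"wz":0,"hand":0.7},
  {"x":0,"y":-0.002,"z":0.189,"wx":0,"wy":0,"wz":0,"hand":0.7},
  {"x":0,"y":-0.002,"z":0.189,"wx":0,"wy":0,"wz":0,"hand":0.7},
  {"x":0,"y":-0.002,"z":0.189,"wx":0,"wy":0,"wz":0,"hand":0.7},
])

```text
time: 52.95
tool_pos: [0.3901, 0.0543, -0.0266]
tool_rot: [3.141, -0.002, 0.162]
contact_force: [0.2, -0.4, 0.2]
opening: 0.0639
```

Call:
move_arm([
  {"x":0,"y":0,"z":0,"wx":0,"wy":0,"wz":0,"hand":0},
  {"x":0,"y":0,"z":0,"wx":0,"wy":0,"wz":0,"hand":0},
  {"x":0,"y":0,"z":0,"wx":0,"wy":0,"wz":0,"hand":0},
  {"x":0,"y":0,"z":0,"wx":0,"wy":0,"wz":0,"hand":0},
  {"x":0,"y":0,"z":0,"wx":0,"wy":0,"wz":0,"hand":0},
  {"x":0,"y":0,"z":0,"wx":0,"wy":0,"wz":0,"hand":0},
  {"x":0,"y":0,"z":0,"wx":0,"wy":0,"wz":0,"hand":0},
  {"x":0,"y":0,"z":0,"wx":0,"wy":0,"wz":0,"hand":0},
], grip_force=60)

```text
time: 53.95
tool_pos: [0.3895, 0.0543, -0.0272]
tool_rot: [3.141, -0.0, 0.162]
contact_force: [0.6, -0.4, 0.1]
opening: 0.021
```

Call:
move_arm([
  {"x":0,"y":0,"z":-0.03,"wx":0,"wy":0,"wz":0,"hand":0},
  {"x":0,"y":0,"z":-0.06,"wx":0,"wy":0,"wz":0,"hand":0},
  {"x":0,"y":0,"z":-0.11,"wx":0,"wy":0,"wz":0,"hand":0},
  {"x":0,"y":0,"z":-0.16,"wx":0,"wy":0,"wz":0,"hand":0},
  {"x":0,"y":0,"z":-0.21,"wx":0,"wy":0,"wz":0,"hand":0},
  {"x":0,"y":0,"z":-0.265,"wx":0,"wy":0,"wz":0,"hand":0},
  {"x":0,"y":0,"z":-0.265,"wx":0,"wy":0,"wz":0,"hand":0},
  {"x":0,"y":0,"z":-0.265,"wx":0,"wy":0,"wz":0,"hand":0},
])

```text
time: 54.95
tool_pos: [0.3887, 0.0544, 0.2368]
tool_rot: [-3.141, 0.002, 0.162]
contact_force: [-0.8, -0.0, -1.7]
opening: 0.0212
```

Call:
move_arm([
  {"x":-0.03,"y":0.169,"z":0,"wx":0,"wy":0,"wz":46.3,"hand":0},
  {"x":-0.03,"y":0.169,"z":0,"wx":0,"wy":0,"wz":46.3,"hand":0},
  {"x":-0.03,"y":0.169,"z":0,"wx":0,"wy":0,"wz":46.3,"hand":0},
  {"x":-0.03,"y":0.169,"z":0,"wx":0,"wy":0,"wz":46.3,"hand":0},
  {"x":-0.03,"y":0.169,"z":0,"wx":0,"wy":0,"wz":46.3,"hand":0},
  {"x":-0.03,"y":0.169,"z":0,"wx":0,"wy":0,"wz":46.3,"hand":0},
  {"x":-0.03,"y":0.169,"z":0,"wx":0,"wy":0,"wz":46.3,"hand":0},
  {"x":-0.03,"y":0.169,"z":0,"wx":0,"wy":0,"wz":46.3,"hand":0},
])

```text
time: 55.95
tool_pos: [0.3871, -0.117, 0.2374]
tool_rot: [3.141, 0.001, -0.645]
contact_force: [-0.4, -0.0, -1.4]
opening: 0.0209
```

```bash
python3 - <<'E'
from h import *
viewer.read_camera("top"); viewer.read_camera("top"); im=viewer.read_camera("scene")[:,:,::-1];cv2.imwrite("pics/raw_s14.png",im)
s=monitor.observe(); T=s["tool_pos"]; print(T,s["tool_rot"],s["opening"],inrack(T),np.degrees(s["tool_rot"][2]))
E
```

```text
[ 0.38721184 -0.1171231   0.23776162] [ 3.14152508e+00 -7.25639681e-05 -6.45115411e-01] 0.02104237311547759 [-174.8   84.3] -36.96239035898754
```

Call:
move_arm([
  {"x":0,"y":0,"z":0.06,"wx":0,"wy":0,"wz":0,"hand":0},
  {"x":0,"y":0,"z":0.12,"wx":0,"wy":0,"wz":0,"hand":0},
  {"x":0,"y":0,"z":0.18,"wx":0,"wy":0,"wz":0,"hand":0},
  {"x":0,"y":0,"z":0.225,"wx":0,"wy":0,"wz":0,"hand":0},
  {"x":0,"y":0,"z":0.24,"wx":0,"wy":0,"wz":0,"hand":0},
  {"x":0,"y":0,"z":0.247,"wx":0,"wy":0,"wz":0,"hand":0},
  {"x":0,"y":0,"z":0.2505,"wx":0,"wy":0,"wz":0,"hand":0},
  {"x":0,"y":0,"z":0.2505,"wx":0,"wy":0,"wz":0,"hand":0},
])

```text
time: 57.1
tool_pos: [0.3877, -0.1175, -0.0122]
tool_rot: [-3.141, -0.001, -0.646]
contact_force: [0.5, -0.0, -1.0]
opening: 0.0211
```

Call:
move_arm([
  {"x":0.01,"y":0,"z":0,"wx":0,"wy":0,"wz":0,"hand":0},
  {"x":0.02,"y":0,"z":0,"wx":0,"wy":0,"wz":0,"hand":0},
  {"x":0.03,"y":0,"z":0,"wx":0,"wy":0,"wz":0,"hand":0},
  {"x":0.03,"y":0,"z":0,"wx":0,"wy":0,"wz":0,"hand":0},
])

```text
time: 57.6
tool_pos: [0.4121, -0.1361, -0.0126]
tool_rot: [-3.141, -0.001, -0.646]
contact_force: [0.2, 0.3, -0.8]
opening: 0.0213
```

Call:
move_arm([
  {"x":0.012,"y":0,"z":0,"wx":0,"wy":0,"wz":0,"hand":0},
  {"x":0.024,"y":0,"z":0,"wx":0,"wy":0,"wz":0,"hand":0},
  {"x":0.036,"y":0,"z":0,"wx":0,"wy":0,"wz":0,"hand":0},
  {"x":0.048,"y":0,"z":0,"wx":0,"wy":0,"wz":0,"hand":0},
  {"x":0.056,"y":0,"z":0,"wx":0,"wy":0,"wz":0,"hand":0},
  {"x":0.06,"y":0,"z":0,"wx":0,"wy":0,"wz":0,"hand":0},
  {"x":0.06,"y":0,"z":0,"wx":0,"wy":0,"wz":0,"hand":0},
])

```text
time: 58.48
tool_pos: [0.4591, -0.1715, -0.0128]
tool_rot: [3.141, 0.0, -0.646]
contact_force: [0.4, 0.8, -0.6]
opening: 0.0214
```

Call:
move_arm([
  {"x":0.001,"y":0,"z":0,"wx":0,"wy":0,"wz":0,"hand":0},
  {"x":0.002,"y":0,"z":0,"wx":0,"wy":0,"wz":0,"hand":0},
  {"x":0.003,"y":0,"z":0,"wx":0,"wy":0,"wz":0,"hand":0},
  {"x":0.004,"y":0,"z":0,"wx":0,"wy":0,"wz":0,"hand":0},
  {"x":0.004,"y":0,"z":0,"wx":0,"wy":0,"wz":0,"hand":0},
])

```text
time: 59.1
tool_pos: [0.4624, -0.1739, -0.0127]
tool_rot: [3.142, -0.0, -0.646]
contact_force: [-0.4, -1.0, -0.9]
opening: 0.0214
```

Call:
move_arm([
  {"x":0.001,"y":0,"z":0,"wx":0,"wy":0,"wz":0,"hand":0},
  {"x":0.002,"y":0,"z":0,"wx":0,"wy":0,"wz":0,"hand":0},
  {"x":0.003,"y":0,"z":0,"wx":0,"wy":0,"wz":0,"hand":0},
  {"x":0.003,"y":0,"z":0,"wx":0,"wy":0,"wz":0,"hand":0},
])

```text
time: 59.6
tool_pos: [0.4647, -0.1757, -0.0127]
tool_rot: [3.142, -0.0, -0.646]
contact_force: [-0.9, 0.4, -2.1]
opening: 0.0208
```

Call:
move_arm([
  {"x":0.001,"y":0,"z":0,"wx":0,"wy":0,"wz":0,"hand":0},
  {"x":0.002,"y":0,"z":0,"wx":0,"wy":0,"wz":0,"hand":0},
  {"x":0.003,"y":0,"z":0,"wx":0,"wy":0,"wz":0,"hand":0},
  {"x":0.003,"y":0,"z":0,"wx":0,"wy":0,"wz":0,"hand":0},
])

```text
time: 60.1
tool_pos: [0.4662, -0.1769, -0.013]
tool_rot: [3.141, 0.002, -0.646]
contact_force: [-2.5, 2.3, -0.7]
opening: 0.021
```

Call:
move_arm([
  {"x":-0.001,"y":0,"z":0,"wx":0,"wy":0,"wz":0,"hand":0},
  {"x":-0.001,"y":0,"z":0.001,"wx":0,"wy":0,"wz":0,"hand":0},
  {"x":-0.001,"y":0,"z":0.001,"wx":0,"wy":0,"wz":0,"hand":0.4},
  {"x":-0.001,"y":0,"z":0.001,"wx":0,"wy":0,"wz":0,"hand":0.5},
  {"x":-0.001,"y":0,"z":0.001,"wx":0,"wy":0,"wz":0,"hand":0.5},
  {"x":-0.001,"y":0,"z":0.001,"wx":0,"wy":0,"wz":0,"hand":0.5},
  {"x":-0.001,"y":0,"z":-0.04,"wx":0,"wy":0,"wz":0,"hand":0.5},
  {"x":-0.001,"y":0,"z":-0.08,"wx":0,"wy":0,"wz":0,"hand":0.5},
])

```text
time: 61.1
tool_pos: [0.466, -0.1768, 0.068]
tool_rot: [3.141, 0.001, -0.646]
contact_force: [0.3, 0.1, 0.2]
opening: 0.0457
```

Call:
move_arm([
  {"x":0,"y":0,"z":-0.17,"wx":0,"wy":0,"wz":0,"hand":0.7},
  {"x":0,"y":0,"z":-0.17,"wx":0,"wy":0,"wz":0,"hand":0.7},
  {"x":0,"y":0,"z":-0.17,"wx":0,"wy":0,"wz":0,"hand":0.7},
  {"x":-0.1,"y":0,"z":-0.17,"wx":0,"wy":0,"wz":0,"hand":0.7},
  {"x":-0.1,"y":0,"z":-0.17,"wx":0,"wy":0,"wz":0,"hand":0.7},
  {"x":-0.1,"y":0,"z":-0.17,"wx":0,"wy":0,"wz":0,"hand":0.7},
  {"x":-0.1,"y":0,"z":-0.17,"wx":0,"wy":0,"wz":0,"hand":0.7},
])

```text
time: 61.98
tool_pos: [0.3871, -0.1171, 0.2376]
tool_rot: [-3.141, -0.002, -0.646]
contact_force: [0.4, -0.4, -0.3]
opening: 0.0643
```

```bash
python3 - <<'E'
from h import *
t=viewer.read_camera("top")[:,:,::-1]; im=viewer.read_camera("scene")[:,:,::-1]
s=monitor.observe(); print(s["time"],s["tool_pos"],s["contact_force"],handles(t))
for k in "abc": print(k,scene_handle(k,(80,300,180,330),.025))
a=cv2.resize(im[120:400,80:500],None,fx=1.9,fy=1.9); cv2.imwrite("pics/final.png",a)
E
```

```text
62.075 [ 0.38718754 -0.11730721  0.23718967] [-1.06052097 -0.61632722 -0.30950948] {}
a (279, array([ 426.98645, -253.722  ], dtype=float32), np.float32(-35.840645))
b (262, array([ 376.84833, -320.52542], dtype=float32), np.float32(-36.530376))
c (2511, array([ 487.84787, -307.24966], dtype=float32), np.float32(20.581497))
```

View pics/final.png

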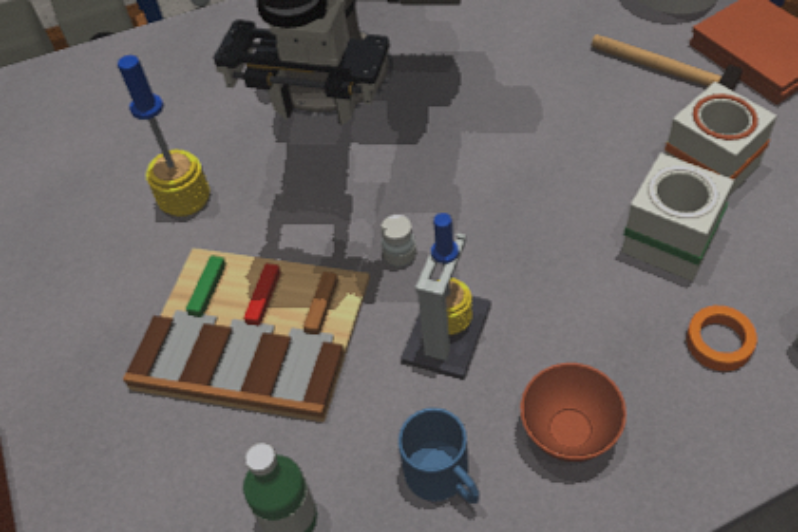

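The last picture shows all three scrapers home under their lips, the brush in the fork at (445,240), and the moulds upright with nothing else moved. The gripper is clear of everything.

```bash
python3 -c "
from cell import robot
print(robot.hand_in())"
```

```text
the job is handed in; nothing more can be done
None
```

I brushed out both moulds, hung the brush back in the fork, and racked all three scrapers. I handed in at about 62 s, and no verdict is reported.

- **Brushing:** The grey mould was absent, so I did the white-ringed mould and then the red one, each floor, up, and floor again. From the arm readings, the brush's lower end was about 8 mm above the floor at the bottom and 72 mm above it when raised.
- **Scrapers:** Red is in the middle slot, green in the right-hand slot and brown in the left-hand slot. I pushed each one in until I felt the back stop, at roughly 3–12 N, and then let go.
- **Last checks:** The final picture shows the three blades under their lips, the brush hanging in the fork, and both moulds upright. Nothing else looked moved, and the gripper was clear.
    - **Confirmed by colour check:** red and green measured within about 2 mm of their expected handle positions and about 1° in line.
    - **Not confirmed:** the same check failed for brown because it picked up the rack's wood. In the top view the arm hid all three scrapers. Brown rests on the picture and the felt contact alone.
- **Discrepancy:** The reported tool tip is about 35 mm lower than the real fingertips. My first two grips on the red scraper closed on nothing, so I felt my way down to the right depth. The brush was therefore held nearer the top of its handle than intended, but it was lifted and put back at the same arm height, so the depths above still hold.

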